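# Draw the orange crucible tray out of the drying oven with the hook

## Robot

A 7-joint arm with a two-finger parallel gripper is mounted at the origin on the work surface. World frame = base frame: x ahead of the robot, y to its left, z up, the work surface at z = 0. Lengths are in m, angles in rad, forces in N, time in s.
With the tool pointing down it reaches from about 0.4 to 0.925 m from the base axis. Payload 5.6 kg.
Tool frame: the origin (TCP) lies midway between the tips of the shut fingers; the grasp point (between the pads) lies 19 mm behind it (manip.grasp_offset is the distance from the TCP to the grasp point, in m); y points along the fingers, x is the direction in which the jaws open and shut, and the axes are right-handed (so a half turn about y gives the same grasp; the last joint's range is limited). The gripper opens to 85 mm and grips with 20 to 120 N. Pads are 22 mm wide; open, the fingers measure 114 mm over their backs; the gripper's body (76 mm by 85 mm) begins 54 mm behind the grasp point. The pads swing forward as they close: fully open they stand 13 mm farther back than shut.
Start: joints at [1.129, 0.468, -0.012, 1.603, 0.006, 1.071, -0.056], TCP at [0.252, -0.599, 0.231] pointing down, gripper open.
Joint ranges: [-2.53, 2.53], [-0.31, 2.02], [-1.57, 1.55], [0.28, 2.44], [-1.29, 4.43], [0.15, 1.84], [-2.92, 2.92]. Speed limits (rad/s): [2.57, 2.57, 3.14, 3.14, 3.14, 3.14, 3.14].

## Interface

Orientations are given as a rotation vector (axis times angle).
In Python, from station import manip gives the robot as it stands. The module is installed in compiled form; this text tells all that it offers.
- The arm moves only by the tool apply_moves, never from a script. Its argument "increments" is a list of rows, each a list of 3 entries, a list of its own where there are three numbers: the shift along the world's x, y, z in mm, then the turn about the world's z in rad, then the finger opening in mm, from 0 to 85.4. A call has 1 to 8 rows; each row is the pose to reach, as a shift and turn from the pose commanded when the call began; what a row does not reach only later rows make up. A row lasts 1/12 s, in which the tool goes at most 41.7 mm and 7.16 degrees, less where a joint would pass 70% of its speed; a pose out of reach is approached as far as the arm can. A call with a gripper value outside its range is refused whole. The fingers move at their own pace and stop on an object; "newtons" is the grip in N (left out, the last holds). Time passes only in rows, so rows that repeat a pose let the fingers close. It gives the time, the measured TCP pose, the force and the opening at its end, in the units of the state.
- manip.get_state(): the state, without advancing time (a new reading comes with each control period).
- manip.capture(name): name is "scene" or "top"; returns the picture (480x640x3 uint8, red, green, blue); there is no depth.
- manip.camera_model(name): a dict with "fx", "fy", "cx", "cy" (pixels), "xyz" and "rotation" of the camera in the world. Camera axes: x right, y down, z forward; pixel columns grow to the right and rows downward; lengths in m; the calibration is good to about 2 mm. A picture is of the moment at which its call begins. camera_model takes no time and is no camera call.
- manip.close_job(): hands the job in, once; it reports no verdict.
The state is a dict: "clock": time; "q": joint angles; "qd": joint speeds; "joint_efforts": joint torques, N m; "tool_pos": TCP position; "orientation": TCP orientation; "contact_force": force on the tool from outside, world axes, zero at the start; "moment": the same for the moment, N m; "gripper_width": finger opening in m.
Only numpy, scipy, OpenCV 4.12 (cv2) and the standard library are available. Lean on these libraries where they do the work, as an engineer would, in place of code of your own. Each camera call takes 0.05 s, during which the arm holds its last target.

## Task

Take the hook from its wooden cradle, drop its prong into the ring of the orange tray in the drying oven and gently draw that tray straight out along its lane until it presses the red spring buffer in by about 5 mm. Ease the pull off, unhook without pushing the tray away from the buffer, so that it stays resting against it with both crucibles upright, and lay the hook back in its cradle, the way it lay. Use only the hook on the tray, never the gripper, and leave the blue tray and everything else alone.

Things in the scene. Friction and masses are not known exactly. Their poses are not given: they have to be found in the camera images.
- oven: Grey drying oven on a floor plate 300 x 218 x 10 mm. Origin: plate centre, on the bench; x into the oven, z up; trays come out along -x. Plate x -150..150 mm; housing x 20..150 mm, 170 mm high; mouth at x = 20, 10 to 95 mm above bench. Two lanes along x at y = +52 and -52 mm, 94 mm wide, between rails 10 mm wide with tops 26 mm above the bench. Fixed; place and yaw vary.
- end_stop: Fixed end-stop base, on the plate at oven x -146 mm, y 0. Carries a red buffer on a carriage clamped anywhere along 45 mm: the tray meets it after 90 to 135 mm of travel, not measured, to be felt. Pegs 12 mm thick, 32 mm high over bench, 32 mm either side of each lane centre; bar between them 15 mm high, ring and prong pass over. Spring 1 N/mm, 14 mm, then solid; friction holds a freed tray on it.
- orange_tray: Tray to draw out: open steel tray 110 (x) x 90 (y) x 30 mm high, about 0.35 kg, orange band and ring on its front (-x). Origin: centre of underside; x into the oven. Slides loosely (2 mm each side) on the plate in either lane; starts with its front level with the mouth (origin at oven x = 75 mm). Sliding it takes about 2 to 6 N; the hook may load it with at most 12 N.
- orange_tray_eye (a point): Centre of the orange tray's pull ring: a ring lying flat, 22 mm inside, bar 6 mm thick, its centre 19 mm ahead (-x) of the tray's front and 26 mm above the tray's underside (36 mm above the bench). Axes as the tray's.
- blue_tray: The same tray with blue band and ring, in the other lane; leave it alone. Origin and axes as the orange tray's.
- crucible_a: White lidded porcelain crucible, 38 mm diameter, 36 mm high, loose in the orange tray. Origin: centre of its foot, z up.
- crucible_b: Second such crucible in the orange tray.
- crucible_c: Such a crucible in the blue tray.
- hook: Hook tool, 0.15 kg: black handle 124 mm long (x), 16 wide (y), 20 high (z), then a 6 mm steel rod on along +x, turning down 131 mm from the origin into a prong reaching 40 mm below the origin. Origin: handle centre, near the centre of mass; x to the prong, z up. Starts level in its cradle, prong hanging down, origin 62 mm above the bench; grip the handle's sides at its middle.
- hook_tip (a point): Lowest point of the hook's prong, 128 mm ahead (+x) of the hook's origin and 40 mm below it. Axes as the hook's.
- cradle: Fixed wooden hook cradle: foot 150 x 70 x 8 mm, two saddles 12 mm thick at x = -45 and +45 mm, seats 52 mm above the bench, cheeks 24 mm apart up to 66 mm. Origin: centre of underside; x along the hook lying in it (prong at +x), whose origin is then 62 mm above the cradle's origin, within 8 mm along x at the start. Place and yaw vary.
- reagent_jar: Amber jar with a blue cap, 52 mm diameter, 75 mm high, standing near the cradle. Origin: centre of its underside.
- weight: Brass weight, 32 mm diameter, 46 mm high. Origin: centre of its underside.
- flask: Conical glass flask, 88 mm diameter at the foot, 128 mm high. Origin: centre of its underside.
- wash_bottle: White wash bottle with an orange cap, 68 mm diameter, 180 mm high. Origin: centre of its underside.
- beaker: Glass beaker, 68 mm diameter, 85 mm high. Origin: centre of its underside.
There are look-alikes about, which are no part of the job. There is more than one size of the hook; the one meant has the size given above.

How it is judged:
On the way, in this order (a step that is already met when the one before it is completed fails the run):
1. the hook's prong is down inside the orange tray's ring (horizontal distance between hook_tip and orange_tray_eye below 0.012 m and z of hook_tip in the frame of orange_tray_eye below -0.004 m and distance of orange_tray from where it was at the start of the episode below 0.02 m), for 0.1 s.
2. drawn by the hook, the orange tray presses the buffer with more than 2 N (contact force between orange_tray and end_stop above 2 N and contact force between hook and orange_tray above 2 N), for 0.2 s.
At the end, for the whole second after the job is handed in: Orange tray out of the oven (centre at oven x < -6 mm), at rest, touching the buffer (> 0.1 N), both crucibles in it within 0.2 rad of upright; hook at rest and level (0.12 rad) in the cradle, within 25 mm in plan, 57 to 66 mm above its underside, prong at its +x end (contact force between orange_tray and end_stop above 0.1 N and x of orange_tray in the frame of oven below -0.006 m and linear speed of orange_tray below 0.005 m/s and angle between each of crucible_a, crucible_b's own z axis and vertical below 0.2 rad and z of crucible_a in the frame of orange_tray between -0.002 and 0.01 m and horizontal distance between each of crucible_a, crucible_b and orange_tray below 0.06 m and z of crucible_b in the frame of orange_tray between -0.002 and 0.01 m and z of hook in the frame of cradle between 0.057 and 0.066 m and horizontal distance between hook and cradle below 0.025 m and angle between hook's own z axis and vertical below 0.12 rad and x of hook_tip in the frame of cradle above 0.09 m and linear speed of hook below 0.01 m/s).
It fails at once if the hook loads the orange tray with more than 12 N (contact force between hook and orange_tray above 12 N).
It fails at once if the gripper or arm touches a tray (contact force between any of the fingers, the arm and orange_tray above 0.5 N or contact force between any of the fingers, the arm and blue_tray above 0.5 N).
It fails at once if the blue tray is moved by more than 10 mm (distance of blue_tray from where it was at the start of the episode above 0.01 m).
It fails at once if a crucible tips over (angle between any of crucible_a, crucible_b, crucible_c's own z axis and vertical above 0.6 rad).
It fails at once if another thing is moved by more than 20 mm (distance of any of reagent_jar, weight, flask, wash_bottle, beaker from where it was at the start of the episode above 0.02 m).
It also fails if it takes over 70 s, if anything falls off the work surface, if the arm or the gripper's body presses on something with over 40 N, if the wrist force passes 120 N, or if a joint passes its speed limit or range.

## Working session

There is one attempt and no reset: what is moved stays moved. The work goes in short steps, Python scripts to look and compute and a tool call to move; the robot and the scene stay as the last step left them, time stands still between calls to the robot, and variables do not carry over. Pictures are saved under pics/ and viewed, and the job is handed in when it is done.

Besides the shell and the picture viewer there is one more tool, called in YAML: its name, and indented under it one key for each argument. apply_moves: Moves the arm, as the interface text tells. Its arguments: {"type":"object","properties":{"increments":{"type":"array","items":{"type":"array"}},"newtons":{"type":"number"}},"required":["increments"]}

```bash
mkdir -p pics; python3 - <<'E'
from station import manip
import cv2
s=manip.get_state(); print(s)
for n in ("scene","top"):
    print(n,manip.camera_model(n))
    cv2.imwrite(f"pics/{n}0.png",cv2.cvtColor(manip.capture(n),cv2.COLOR_RGB2BGR))
print(manip.grasp_offset)
E
```

```text
{'clock': 0.0, 'q': array([ 1.12897035,  0.46840175, -0.01163385,  1.60365596,  0.00599477,
        1.07140094, -0.05630759]), 'qd': array([ 2.63283451e-04, -4.18115771e-04,  5.59636629e-05, -2.00552480e-03,
       -1.04185549e-03, -4.85075405e-05,  4.65640929e-04]), 'joint_efforts': array([ 9.01082585e-04, -5.32378614e+01,  2.23260600e-02, -2.51299828e+01,
        1.14473738e-02,  7.75251741e-03, -4.03228981e-06]), 'tool_pos': array([ 0.25214916, -0.5984728 ,  0.23030902]), 'orientation': array([-1.37092716,  0.91181355, -0.90920755]), 'contact_force': array([ 0.07372745, -0.12767588, -0.02299927]), 'moment': array([-0.00284721, -0.02381112, -0.03467931]), 'gripper_width': 0.08546417831449744}
scene {'fx': 544.0022988344616, 'fy': 544.0022988344616, 'cx': 318.4661156650359, 'cy': 238.6385883172292, 'xyz': array([ 1.02430973, -0.58844303,  0.77118639]), 'rotation': array([-2.19544219, -0.76193133,  0.35311601])}
top {'fx': 461.7513034072345, 'fy': 461.7513034072345, 'cx': 316.20555751028655, 'cy': 241.4396161354778, 'xyz': array([0.42441479, 0.01631043, 1.11110022]), 'rotation': array([-2.14195846,  2.18657474, -0.10682364])}
0.0187
```

View pics/scene0.png

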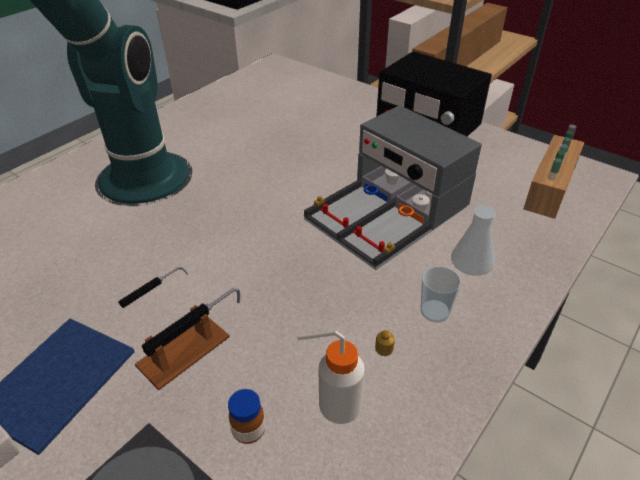

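View pics/top0.png

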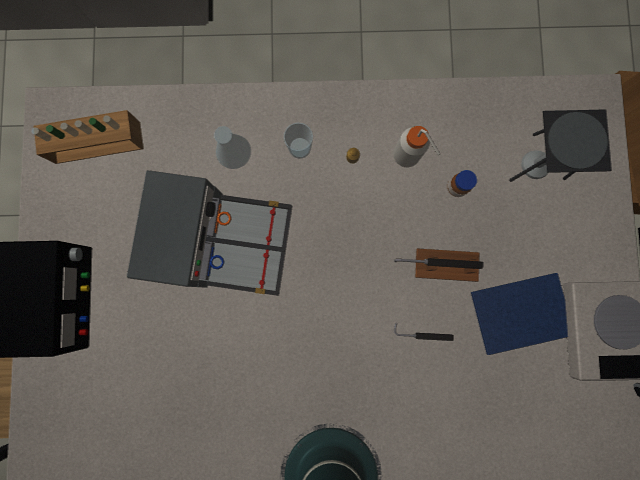

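```bash
cat > h.py <<'E'
from station import manip
import cv2, numpy as np
from scipy.spatial.transform import Rotation as R
def cam(n):
    m=manip.camera_model(n); return m,R.from_rotvec(m["rotation"]).as_matrix()
def ray(n,u,v):
    m,r=cam(n); d=r@np.array([(u-m["cx"])/m["fx"],(v-m["cy"])/m["fy"],1]); return m["xyz"],d/np.linalg.norm(d)
def onz(n,u,v,z):
    o,d=ray(n,u,v); return o+d*(z-o[2])/d[2]
def proj(n,p):
    m,r=cam(n); c=r.T@(np.array(p)-m["xyz"]); return np.array([m["cx"]+m["fx"]*c[0]/c[2],m["cy"]+m["fy"]*c[1]/c[2]])
def tri(uv1,uv2):
    o1,d1=ray("scene",*uv1);o2,d2=ray("top",*uv2)
    A=np.c_[d1,-d2]; t=np.linalg.lstsq(A,o2-o1,rcond=None)[0]
    a=o1+t[0]*d1;b=o2+t[1]*d2; return (a+b)/2,np.linalg.norm(a-b)
def snap(n,name):
    im=cv2.cvtColor(manip.capture(n),cv2.COLOR_RGB2BGR); cv2.imwrite(f"pics/{name}.png",im); return im
def crop(im,x0,y0,x1,y1,k,name):
    cv2.imwrite(f"pics/{name}.png",cv2.resize(im[y0:y1,x0:x1],None,fx=k,fy=k,interpolation=cv2.INTER_CUBIC))
E
python3 - <<'E'
from h import *
print(R.from_rotvec(manip.get_state()["orientation"]).as_matrix().round(3))
print(proj("top",[0,0,0]),proj("top",[.25,-.6,.23]),proj("scene",[.25,-.6,.23]))
t=cv2.imread("pics/top0.png");s=cv2.imread("pics/scene0.png")
crop(t,380,230,500,350,5,"c_t_hooks");crop(s,110,250,260,390,5,"c_s_hooks")
crop(t,180,170,310,310,4,"c_t_oven");crop(s,290,90,490,270,4,"c_s_oven")
E
```

```text
[[ 0.388 -0.001  0.922]
 [-0.922  0.001  0.388]
 [-0.002 -1.    -0.   ]]
[330.67843783 475.76409683] [654.60055416 378.06785315] [-143.60340002  309.87224938]
```

View pics/c_t_hooks.png

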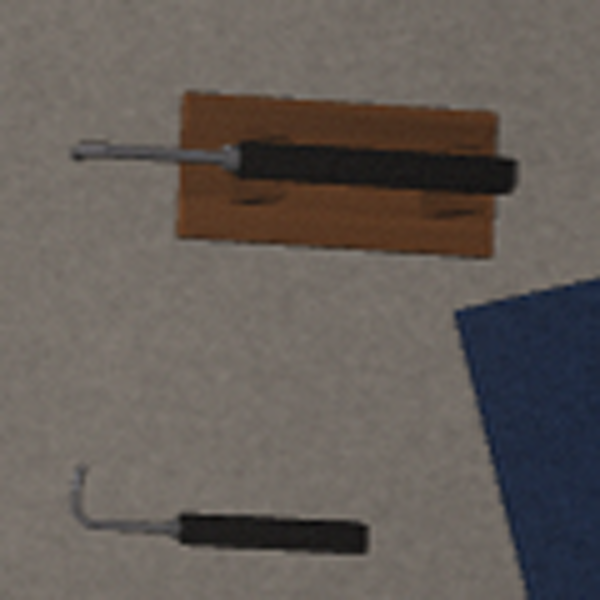

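View pics/c_s_hooks.png

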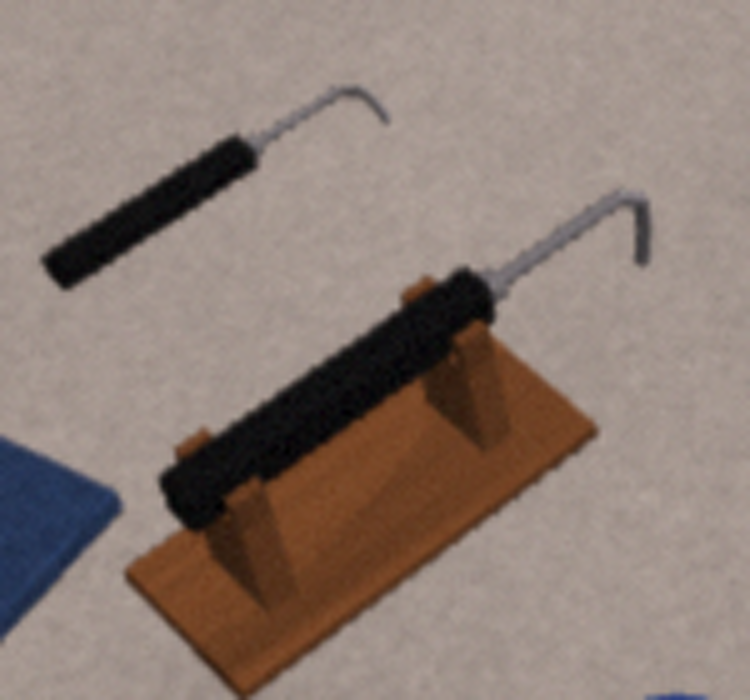

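View pics/c_t_oven.png

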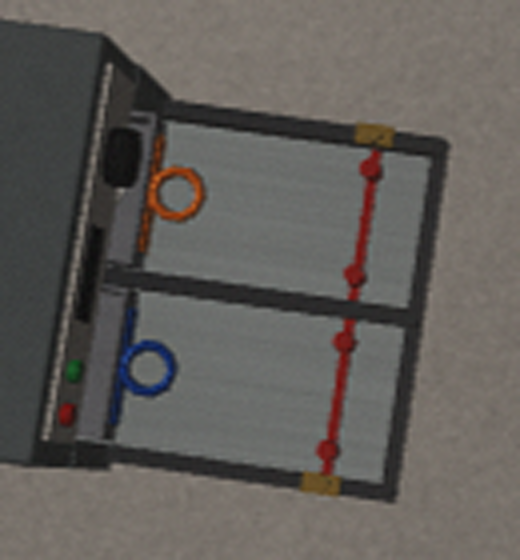

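View pics/c_s_oven.png

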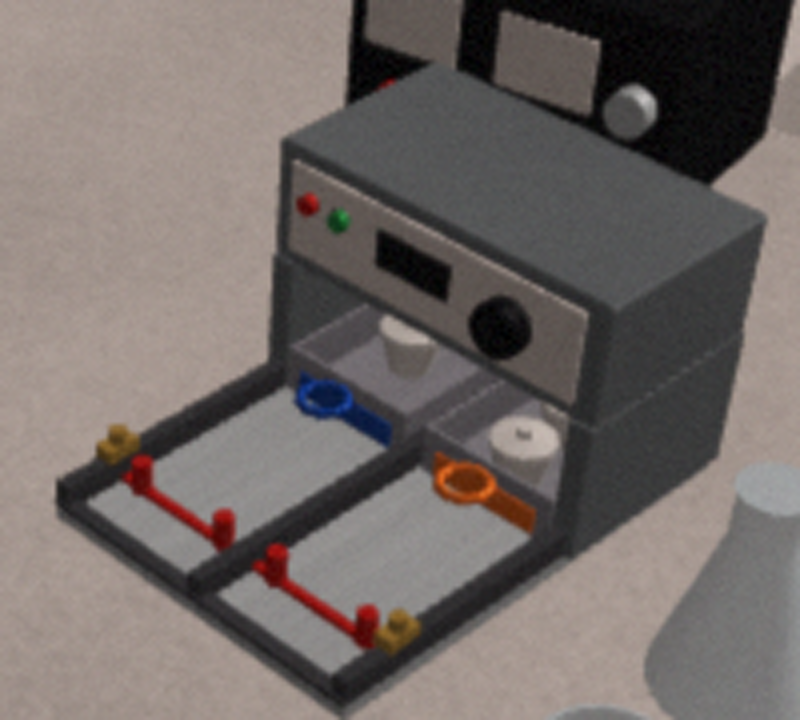

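```bash
python3 - <<'E'
from h import *
t=cv2.imread("pics/top0.png");s=cv2.imread("pics/scene0.png")
def big(mask,roi):
    m=np.zeros_like(mask);x0,y0,x1,y1=roi;m[y0:y1,x0:x1]=mask[y0:y1,x0:x1];return m
for n,im,roi,hroi,croi in (("top",t,(210,205,240,232),(415,250,500,275),(405,240,490,290)),("scene",s,(395,200,432,225),(135,295,215,360),(130,300,235,390))):
    hsv=cv2.cvtColor(im,cv2.COLOR_BGR2HSV)
    m=big(cv2.inRange(hsv,(3,120,80),(20,255,255)),roi)
    ys,xs=np.nonzero(m);print(n,"orange",len(xs),xs.min(),xs.max(),ys.min(),ys.max())
    c,_=cv2.findContours(m,cv2.RETR_CCOMP,cv2.CHAIN_APPROX_NONE)
    for k in c: 
        if len(k)>5: print("  ell",cv2.fitEllipse(k),len(k))
    m=big(cv2.inRange(hsv,(0,0,0),(180,255,48)),hroi)
    c,_=cv2.findContours(m,cv2.RETR_EXTERNAL,cv2.CHAIN_APPROX_NONE);k=max(c,key=cv2.contourArea)
    r=cv2.minAreaRect(k);print(" handle",r,cv2.boxPoints(r).round(1).tolist())
    if n=="top": print([onz("top",u,v,.072).round(4).tolist() for u,v in cv2.boxPoints(r)])
    m=big(cv2.inRange(hsv,(5,90,40),(18,255,160)),croi)
    c,_=cv2.findContours(cv2.morphologyEx(m,cv2.MORPH_CLOSE,np.ones((15,15))),cv2.RETR_EXTERNAL,cv2.CHAIN_APPROX_NONE);k=max(c,key=cv2.contourArea)
    r=cv2.minAreaRect(k);print(" cradle",r,[onz(n,u,v,.008).round(4).tolist() for u,v in cv2.boxPoints(r)])
E
```

```text
top orange 98 215 230 205 231
  ell ((216.0, 225.0265350341797), (0.0004961834056302905, 4.9597601890563965), 0.002997760660946369) 8
  ell ((223.08895874023438, 217.6458740234375), (12.980300903320312, 13.769010543823242), 112.55989837646484) 41
  ell ((223.4694366455078, 217.94696044921875), (9.860786437988281, 10.892328262329102), 115.19215393066406) 28
  ell ((219.00006103515625, 206.3037567138672), (0.00048471952322870493, 6.762363910675049), 179.994384765625) 8
 handle ((454.6645202636719, 263.11480712890625), (55.076072692871094, 7.637031555175781), 3.945185899734497) [[426.8999938964844, 265.0], [427.5, 257.3999938964844], [482.3999938964844, 261.20001220703125], [481.8999938964844, 268.79998779296875]]
[[0.4755, -0.2257, 0.072], [0.4927, -0.2277, 0.072], [0.4816, -0.3505, 0.072], [0.4645, -0.3483, 0.072]]
 cradle ((447.0643005371094, 264.504150390625), (63.73844909667969, 29.132980346679688), 3.6913859844207764) [[0.4509, -0.2094, 0.008], [0.5202, -0.2169, 0.008], [0.5072, -0.3682, 0.008], [0.4381, -0.3598, 0.008]]
scene orange 231 398 423 203 222
  ell ((408.89239501953125, 211.9142608642578), (9.868209838867188, 30.362028121948242), 118.55241394042969) 62
 handle ((175.90321350097656, 329.81109619140625), (14.365630149841309, 76.58619689941406), 55.437477111816406) [[140.3000030517578, 345.6000061035156], [203.39999389648438, 302.20001220703125], [211.5, 314.0], [148.39999389648438, 357.5]]
 cradle ((177.84002685546875, 344.6200256347656), (48.400001525878906, 93.0), 53.13010025024414) [[0.4092, -0.3547, 0.008], [0.4135, -0.1884, 0.008], [0.5225, -0.2193, 0.008], [0.5089, -0.3727, 0.008]]
```

```bash
python3 - <<'E'
from h import *
t=cv2.imread("pics/top0.png");s=cv2.imread("pics/scene0.png")
print("tip/bend proj",proj("top",[.4899,-.1606,.065]), proj("scene",[.4899,-.1606,.022]))
def ring(n,im,lo,hi,roi):
    x0,y0,x1,y1=roi;k=8
    c=cv2.resize(im[y0:y1,x0:x1],None,fx=k,fy=k,interpolation=cv2.INTER_CUBIC)
    m=cv2.inRange(cv2.cvtColor(c,cv2.COLOR_BGR2HSV),lo,hi)
    cs,h=cv2.findContours(m,cv2.RETR_CCOMP,cv2.CHAIN_APPROX_NONE)
    inn=[q for q,hh in zip(cs,h[0]) if hh[3]>=0 and len(q)>40]
    if not inn:return print(n,"none")
    q=max(inn,key=cv2.contourArea);e=cv2.fitEllipse(q)
    u=(np.array(e[0])+.5)/k-.5+[x0,y0];print(n,u.round(2),np.array(e[1])/k);return u
O=((3,110,70),(20,255,255));B=((105,120,50),(125,255,255))
to=ring("top",t,*O,(210,205,240,232));tb=ring("top",t,*B,(203,250,230,275))
so=ring("scene",s,(3,110,140),(20,255,255),(392,198,432,228))
sb=ring("scene",s,*B,(358,180,392,202))
P=[onz("top",*u,.036) for u in (to,tb)];print(P, np.linalg.norm(P[0]-P[1]))
for a,b in((so,to),(sb,tb)):
    if a is not None: print(tri(a,b), onz("scene",*a,.036))
d=P[0]-P[1];print("oven yaw from rings",np.arctan2(d[1],d[0])+np.pi/2)
A=onz("top",291.7,205.7,.026);C=onz("top",278,295,.026);d=A-C;print(A,C,np.linalg.norm(d),"yaw",np.arctan2(d[1],d[0])+np.pi/2,(A+C)/2)
for z in (.01,.026):
  for p in ((205+0,171+0),): pass
cs=[(340,692),(200,585),(65,488)]
for u in cs: print(onz("scene",290+u[0]/4,90+u[1]/4,.026))
E
```

```text
tip/bend proj [397.1501815  259.45624658] [239.07477793 302.4259696 ]
top [223.57 217.92] [8.96304607 9.37707043]
top [216.37 261.59] [ 9.41185474 10.02837944]
scene [406.23 209.7 ] [ 6.56779194 10.20639515]
scene none
[array([0.59818151, 0.23931115, 0.036     ]), array([0.49545396, 0.25604991, 0.036     ])] 0.10408235881625653
(array([0.5980332 , 0.23886827, 0.04035239]), np.float64(0.001396646351098865)) [0.59592337 0.24441906 0.036     ]
oven yaw from rings 1.4092725769719836
[0.62577272 0.07881338 0.026     ] [0.41500161 0.11392161 0.026     ] 0.21367509242022265 yaw 1.4057413165030548 [0.52038716 0.09636749 0.026     ]
[0.63006654 0.07508312 0.026     ]
[0.52851764 0.09639276 0.026     ]
[0.42255858 0.11518854 0.026     ]
```

Two hooks: one in the cradle (top ≈ (440,263), handle 55 px ≈ 123 mm) and a smaller one flat on the bench (top ≈ (425,337), handle about 37 px). The cradle hook matches the 124 mm handle and the enlarged crops confirm it. The orange ring is at top (223.6,217.9), the blue ring at (216.4,261.6). Next I move above the hook.

apply_moves:
  increments:
    - [[28,38,-3],0.11,50]
    - [[57,78,-6],0.22,50]
    - [[85,117,-9],0.33,50]
    - [[113,155,-12],0.44,50]
    - [[141,194,-15],0.55,50]
    - [[170,233,-18],0.66,50]
    - [[184,252,-20],0.77,50]
    - [[198,271,-22],0.88,50]

```text
clock: 0.77
tool_pos: [0.4492, -0.3286, 0.2094]
orientation: [-1.559, 0.225, -0.225]
contact_force: [1.7, -0.1, 0.6]
gripper_width: 0.0502
```

apply_moves:
  increments:
    - [[14,19,-8],0.1,50]
    - [[28,39,-18],0.206,50]
    - [[28,39,-28],0.206,50]
    - [[28,39,-28],0.206,50]

```text
clock: 1.1
tool_pos: [0.4759, -0.2895, 0.1793]
orientation: [-1.567, 0.069, -0.063]
contact_force: [-0.8, 0.2, -0.7]
gripper_width: 0.0502
```

```bash
python3 - <<'E'
from h import *
s=manip.get_state();print(s["clock"],s["tool_pos"],R.from_rotvec(s["orientation"]).as_matrix().round(3).tolist(),s["gripper_width"],s["q"].round(2))
E
```

```text
1.1 [ 0.47591007 -0.28947694  0.17932071] [[0.996, -0.003, 0.084], [-0.084, 0.003, 0.996], [-0.004, -1.0, 0.002]] 0.05015425835209232 [ 0.77  0.41 -0.35  1.86  0.17  0.91  0.25]
```

apply_moves:
  increments:
    - [[0,0,-30],0,50]
    - [[0,0,-60],0,50]
    - [[0,0,-85],0,50]
    - [[0,0,-105],0,50]
    - [[0,0,-120],0,50]
    - [[0,0,-130],0,50]
    - [[0,0,-136],0,50]
    - [[0,0,-136],0,50]

```text
clock: 1.77
tool_pos: [0.4756, -0.2921, 0.0447]
orientation: [-1.569, 0.07, -0.068]
contact_force: [-0.1, -0.8, 0.8]
gripper_width: 0.05
```

```bash
python3 - <<'E'
from h import *
t=snap("top","t1");s=snap("scene","s1")
a=cv2.resize(t[220:310,370:500],None,fx=4,fy=4);b=cv2.resize(s[240:390,110:280],None,fx=3,fy=3)
cv2.imwrite("pics/g1a.png",a);cv2.imwrite("pics/g1b.png",b)
print(manip.get_state()["tool_pos"])
E
```

```text
[ 0.47685279 -0.29213414  0.04619207]
```

View pics/g1b.png

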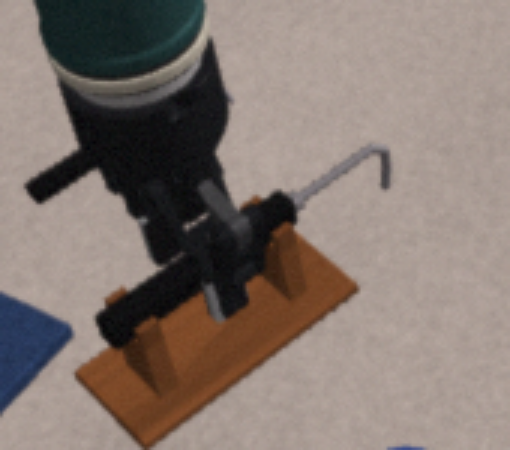

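View pics/g1a.png

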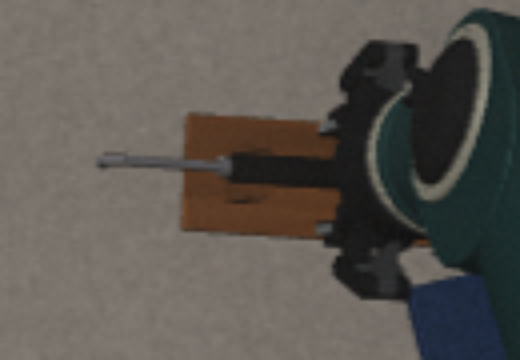

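The fingers straddle the handle mid-way, in scene crop about (220,280). Closing.

apply_moves:
  increments:
    - [[1,2,0],0,40]
    - [[1,2,0],0,28]
    - [[1,2,0],0,18]
    - [[1,2,0],0,8]
    - [[1,2,0],0,5]
    - [[1,2,0],0,5]
    - [[1,2,0],0,5]
    - [[1,2,0],0,5]
  newtons: 70

```text
clock: 2.53
tool_pos: [0.4782, -0.2896, 0.0465]
orientation: [-1.57, 0.067, -0.068]
contact_force: [-1.2, 1.3, 6.4]
gripper_width: 0.0145
```

```bash
python3 - <<'E'
from h import *
s=manip.get_state();print(s["clock"],s["tool_pos"],R.from_rotvec(s["orientation"]).as_matrix().round(3).tolist(),s["gripper_width"],s["contact_force"])
E
```

```text
2.5333 [ 0.47816247 -0.28955979  0.04648791] [[0.996, 0.001, 0.086], [-0.086, -0.001, 0.996], [0.001, -1.0, -0.001]] 0.014548544080520557 [-1.18731549  1.28261495  6.43031299]
```

apply_moves:
  increments:
    - [[0,0,5],0,5]
    - [[0,0,12],0,5]
    - [[0,0,25],0,5]
    - [[0,0,45],0,5]
    - [[0,0,65],0,5]
    - [[0,0,80],0,5]
    - [[0,0,80],0,5]
    - [[0,0,80],0,5]

```text
clock: 3.2
tool_pos: [0.478, -0.2899, 0.1267]
orientation: [-1.571, 0.066, -0.069]
contact_force: [0.4, 0.5, -2.2]
gripper_width: 0.0147
```

```bash
python3 - <<'E'
from h import *
st=manip.get_state();print(st["clock"],st["tool_pos"],st["contact_force"],st["moment"])
t=snap("top","t2");s=snap("scene","s2")
crop(t,370,220,500,310,4,"g2a");crop(s,110,200,280,390,3,"g2b")
E
```

```text
3.2 [ 0.47798731 -0.28986703  0.12671686] [ 0.43460289  0.48152879 -2.23607084] [ 0.0281293   0.01778897 -0.02099971]
```

View pics/g2b.png

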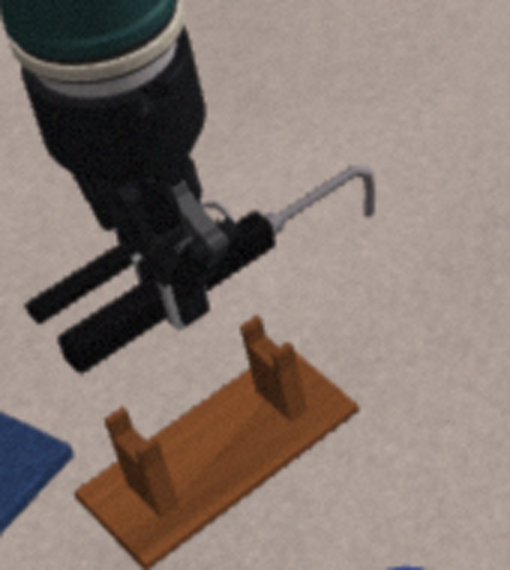

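View pics/g2a.png

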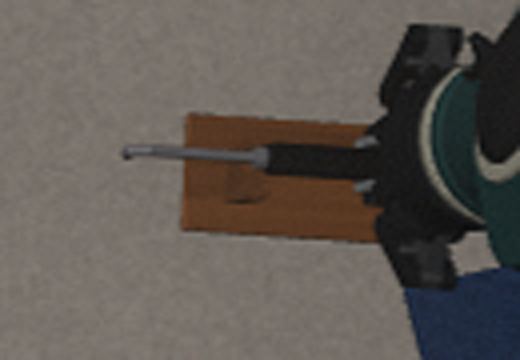

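```bash
python3 - <<'E'
from h import *
# expected tip from initial handle fit moved with TCP
h=np.array([.4786,-.2883]);y=1.484
tip=h+.128*np.array([np.cos(y),np.sin(y)]);print("exp tip",tip)
print("scene tip pred",proj("scene",[*tip,.102]),"top bend pred",proj("top",[*tip,.145]),"top tip",proj("top",[*tip,.102]))
s=cv2.imread("pics/s2.png");t=cv2.imread("pics/t2.png")
crop(s,200,240,260,290,12,"tip_s");crop(t,390,245,450,275,12,"tip_t")
E
```

```text
exp tip [ 0.48969599 -0.16078185]
scene tip pred [234.05570782 271.59604233] top bend pred [403.61565183 257.02977442] top tip [400.06046453 258.43070038]
```

View pics/tip_s.png

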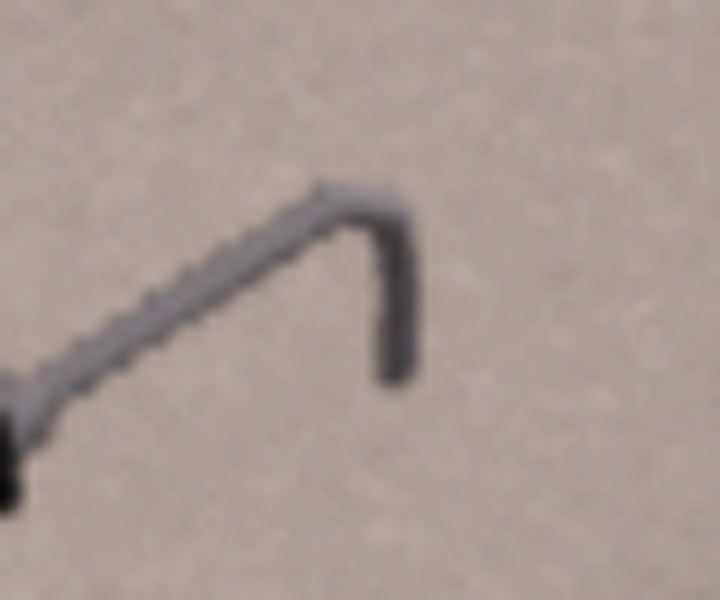

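View pics/tip_t.png

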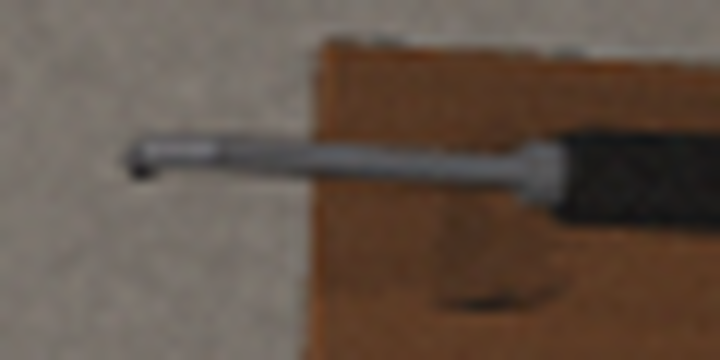

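apply_moves:
  increments:
    - [[6,25,0],-0.01,5]
    - [[15,60,0],-0.02,5]
    - [[25,100,0],-0.03,5]
    - [[35,140,0],-0.04,5]
    - [[45,180,0],-0.05,5]
    - [[55,220,0],-0.06,5]
    - [[65,260,0],-0.07,5]
    - [[75,295,0],-0.076,5]

```text
clock: 3.97
tool_pos: [0.5517, 0.0085, 0.1243]
orientation: [-1.567, 0.128, -0.124]
contact_force: [0.1, -0.6, -1.0]
gripper_width: 0.015
```

apply_moves:
  increments:
    - [[8,35,0],0,5]
    - [[15,65,0],0,5]
    - [[20,88,0],0,5]
    - [[24,104,0],0,5]
    - [[24,105,-10],0,5]
    - [[24,105,-20],0,5]
    - [[24,105,-25],0,5]
    - [[24,105,-25],0,5]

```text
clock: 4.63
tool_pos: [0.5747, 0.1081, 0.0978]
orientation: [-1.569, 0.133, -0.125]
contact_force: [0.0, -0.9, -1.7]
gripper_width: 0.0148
```

```bash
python3 - <<'E'
from h import *
st=manip.get_state();print(st["clock"],st["tool_pos"],st["contact_force"],R.from_rotvec(st["orientation"]).as_matrix().round(3).tolist())
t=snap("top","t3");s=snap("scene","s3")
crop(t,200,190,300,270,8,"g3a");crop(s,350,150,450,240,8,"g3b")
E
```

```text
4.6333 [0.57472215 0.10806439 0.09775859] [ 0.028929   -0.90365728 -1.74874746] [[0.987, -0.005, 0.163], [-0.163, -0.002, 0.987], [-0.005, -1.0, -0.003]]
```

View pics/g3a.png

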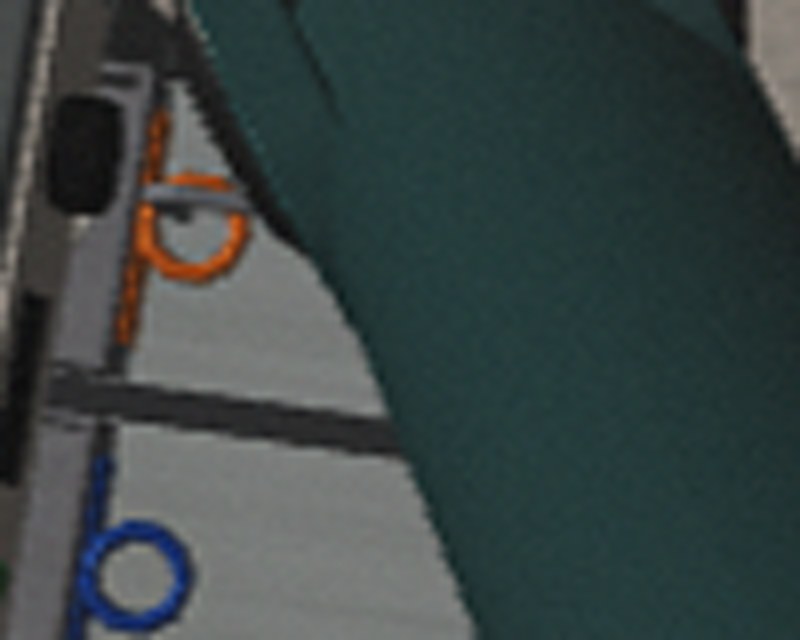

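View pics/g3b.png

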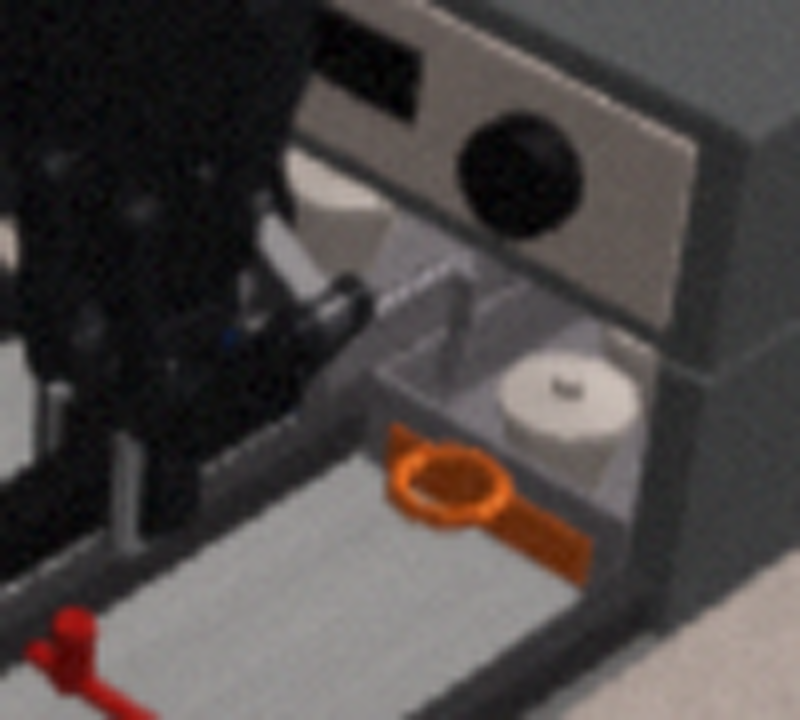

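```bash
python3 - <<'E'
from h import *
print(onz("top",222.5,216.5,.0733),onz("scene",406.5,195.2,.0733),tri((406.5,195.2),(222.5,216.5)))
print("ring top/scene",onz("top",223.57,217.92,.036),onz("scene",406.3,210.2,.036))
E
```

```text
[0.59547657 0.23401853 0.0733    ] [0.59221489 0.24454081 0.0733    ] (array([0.59576827, 0.23369139, 0.08092253]), np.float64(0.003878179884211865))
ring top/scene [0.59818435 0.2393137  0.036     ] [0.59695296 0.24302086 0.036     ]
```

apply_moves:
  increments:
    - [[2,4,0],0,5]
    - [[2.5,5,0],0,5]
    - [[2.5,5,-8],0,5]
    - [[2.5,5,-16],0,5]
    - [[2.5,5,-23],0,5]
    - [[2.5,5,-27],0,5]
    - [[2.5,5,-28],0,5]
    - [[2.5,5,-28],0,5]

```text
clock: 5.4
tool_pos: [0.5787, 0.1155, 0.0718]
orientation: [-1.567, 0.128, -0.126]
contact_force: [0.5, -0.5, -0.9]
gripper_width: 0.0147
```

```bash
python3 - <<'E'
from h import *
st=manip.get_state();print(st["clock"],st["tool_pos"],st["contact_force"])
t=snap("top","t4");s=snap("scene","s4")
crop(t,205,200,255,240,8,"g4a");crop(s,380,180,440,230,10,"g4b")
E
```

```text
5.4 [0.57867411 0.11550288 0.07181168] [ 0.46664355 -0.4968875  -0.89361744]
```

View pics/g4a.png

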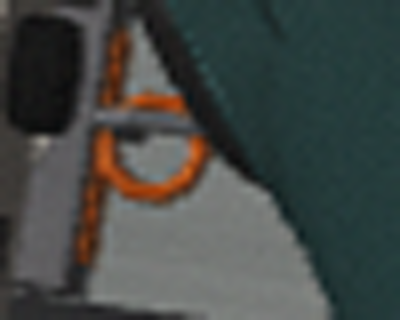

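View pics/g4b.png

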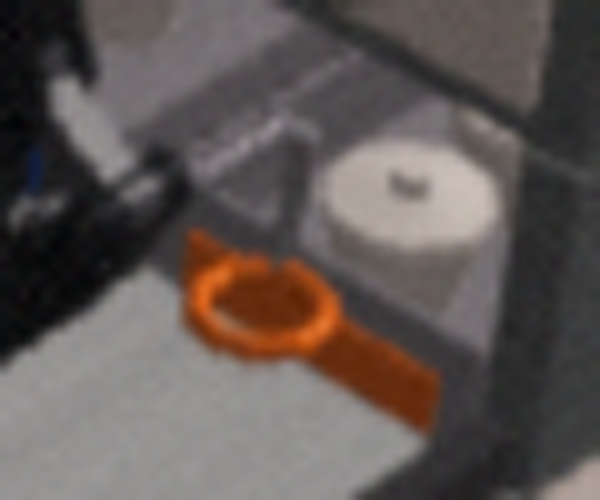

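apply_moves:
  increments:
    - [[-1.5,-4,0],0,5]
    - [[-1.5,-4,0],0,5]
    - [[-1.5,-4,-2],0,5]
    - [[-1.5,-4,-4],0,5]
    - [[-1.5,-4,-4],0,5]
    - [[-1.5,-4,-4],0,5]

```text
clock: 6.0
tool_pos: [0.5774, 0.1116, 0.0684]
orientation: [-1.567, 0.127, -0.127]
contact_force: [-0.5, -0.0, -2.0]
gripper_width: 0.0147
```

```bash
python3 - <<'E'
from h import *
st=manip.get_state();print(st["clock"],st["tool_pos"],st["contact_force"])
p=st["tool_pos"]+[.0207,.1258,-.0245];print(p,"pred px top",proj("top",p),"scene",proj("scene",p),"eye col",proj("top",[.5982,.2393,p[2]]),proj("scene",[.5982,.2393,p[2]]))
t=snap("top","t5");s=snap("scene","s5")
crop(t,205,200,245,230,16,"g5a");crop(s,380,180,440,230,12,"g5b")
E
```

```text
6.0 [0.57744535 0.11164983 0.06837581] [-0.5161066  -0.01192797 -1.95611251]
[0.59814535 0.23744983 0.04387581] pred px top [223.66867619 217.39652602] scene [405.76566349 208.82147918] eye col [222.87923892 217.39017655] [406.24491483 208.40576545]
```

View pics/g5a.png

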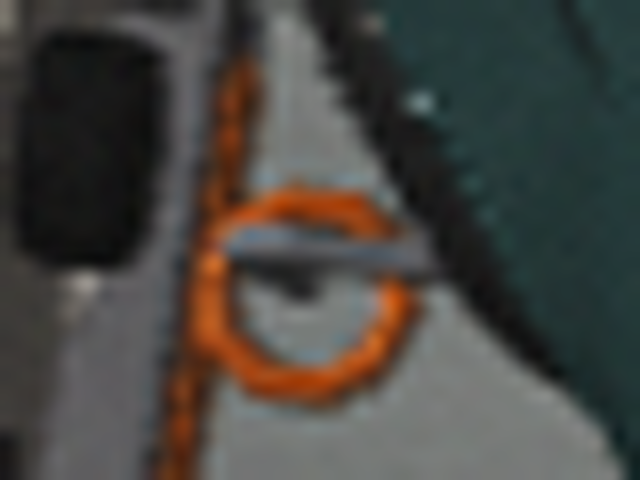

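View pics/g5b.png

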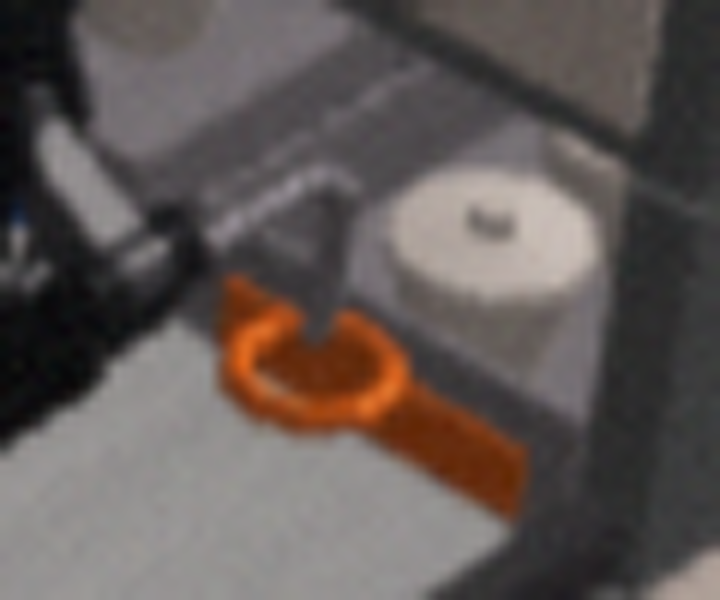

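apply_moves:
  increments:
    - [[0,0,-2],0,5]
    - [[0,0,-4],0,5]
    - [[0,0,-6],0,5]
    - [[0,0,-8],0,5]
    - [[0,0,-8],0,5]

```text
clock: 6.52
tool_pos: [0.5772, 0.1114, 0.0599]
orientation: [-1.567, 0.128, -0.127]
contact_force: [-0.2, 0.2, -1.5]
gripper_width: 0.0147
```

apply_moves:
  increments:
    - [[0,0,-3],0,5]
    - [[0,0,-6],0,5]
    - [[0,0,-9],0,5]
    - [[0,0,-12],0,5]
    - [[0,0,-13],0,5]
    - [[0,0,-13],0,5]
    - [[0,0,-13],0,5]

```text
clock: 7.1
tool_pos: [0.5775, 0.1116, 0.0474]
orientation: [-1.567, 0.127, -0.127]
contact_force: [0.2, -0.4, -0.2]
gripper_width: 0.0153
```

```bash
python3 - <<'E'
from h import *
st=manip.get_state();print(st["clock"],st["tool_pos"],st["contact_force"])
t=snap("top","t6");s=snap("scene","s6")
crop(t,205,200,245,230,16,"g6a");crop(s,380,180,440,230,12,"g6b")
E
```

```text
7.1 [0.577539   0.11159572 0.0474387 ] [ 0.22987488 -0.39243742 -0.23044034]
```

View pics/g6a.png

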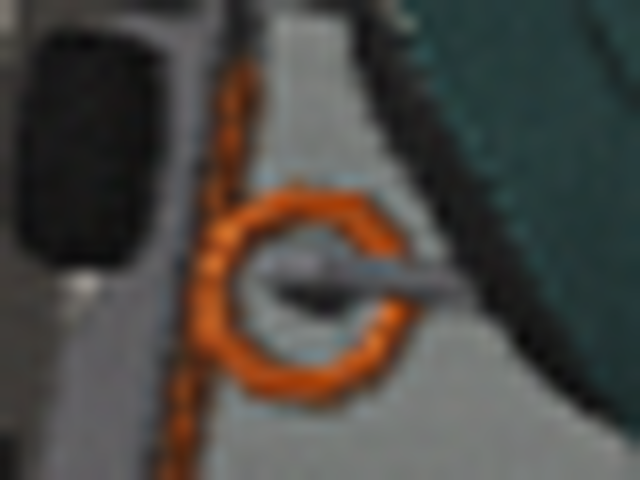

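View pics/g6b.png

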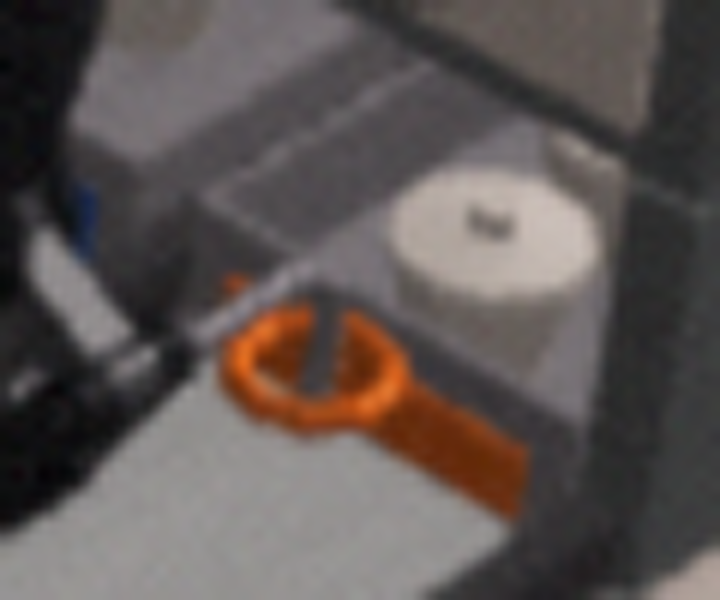

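apply_moves:
  increments:
    - [[-0.2,-1,0],0,5]
    - [[-0.3,-2,0],0,5]
    - [[-0.5,-3,0],0,5]
    - [[-0.7,-4,0],0,5]
    - [[-0.8,-5,0],0,5]
    - [[-1.0,-6,0],0,5]
    - [[-1.2,-7,0],0,5]
    - [[-1.3,-8,0],0,5]

```text
clock: 7.87
tool_pos: [0.5763, 0.1036, 0.0475]
orientation: [-1.567, 0.127, -0.127]
contact_force: [0.0, 1.3, -2.1]
gripper_width: 0.0145
```

apply_moves:
  increments:
    - [[-0.2,-1,0],0,5]
    - [[-0.3,-2,0],0,5]
    - [[-0.5,-3,0],0,5]
    - [[-0.7,-4,0],0,5]
    - [[-0.8,-5,0],0,5]
    - [[-1.0,-6,0],0,5]
    - [[-1.2,-7,0],0,5]
    - [[-1.3,-8,0],0,5]

```text
clock: 8.53
tool_pos: [0.575, 0.0955, 0.0475]
orientation: [-1.567, 0.127, -0.127]
contact_force: [0.4, 2.7, -1.4]
gripper_width: 0.0147
```

```bash
python3 - <<'E'
from h import *
t=snap("top","t7");s=snap("scene","s7")
crop(t,195,200,245,235,12,"g7a");crop(s,370,180,440,230,10,"g7b")
E
```

```text
(no output)
```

View pics/g7b.png

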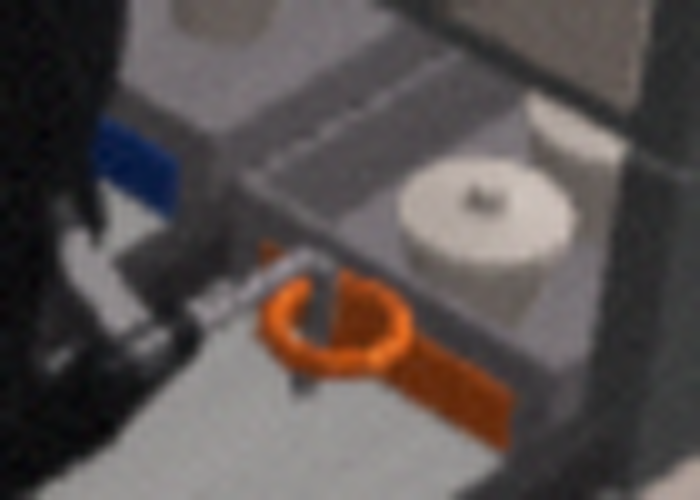

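The prong has engaged the ring and the tray is sliding at about 3 N. I continue a little faster.

apply_moves:
  increments:
    - [[-0.2,-1.5,0],0,5]
    - [[-0.6,-3.5,0],0,5]
    - [[-0.9,-5.5,0],0,5]
    - [[-1.2,-7.5,0],0,5]
    - [[-1.6,-9.5,0],0,5]
    - [[-1.9,-11.5,0],0,5]
    - [[-2.2,-13.5,0],0,5]
    - [[-2.6,-15.5,0],0,5]

```text
clock: 9.3
tool_pos: [0.5724, 0.0798, 0.0475]
orientation: [-1.567, 0.127, -0.127]
contact_force: [0.6, 2.3, -3.1]
gripper_width: 0.0145
```

apply_moves:
  increments:
    - [[-0.3,-2,0],0,5]
    - [[-0.7,-4,0],0,5]
    - [[-1.0,-6,0],0,5]
    - [[-1.3,-8,0],0,5]
    - [[-1.6,-10,0],0,5]
    - [[-2.0,-12,0],0,5]
    - [[-2.3,-14,0],0,5]
    - [[-2.6,-16,0],0,5]

```text
clock: 9.97
tool_pos: [0.5697, 0.0639, 0.0475]
orientation: [-1.567, 0.127, -0.127]
contact_force: [0.8, 2.3, -1.4]
gripper_width: 0.0151
```

apply_moves:
  increments:
    - [[-0.3,-2,0],0,5]
    - [[-0.7,-4,0],0,5]
    - [[-1.0,-6,0],0,5]
    - [[-1.3,-8,0],0,5]
    - [[-1.6,-10,0],0,5]
    - [[-2.0,-12,0],0,5]
    - [[-2.3,-14,0],0,5]
    - [[-2.6,-16,0],0,5]

```text
clock: 10.63
tool_pos: [0.5671, 0.0479, 0.0475]
orientation: [-1.567, 0.127, -0.127]
contact_force: [0.8, 2.5, -1.6]
gripper_width: 0.0146
```

```bash
python3 - <<'E'
from h import *
t=snap("top","t8");s=snap("scene","s8")
crop(t,190,160,310,260,6,"g8a");crop(s,300,150,450,260,5,"g8b")
E
```

```text
(no output)
```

View pics/g8b.png

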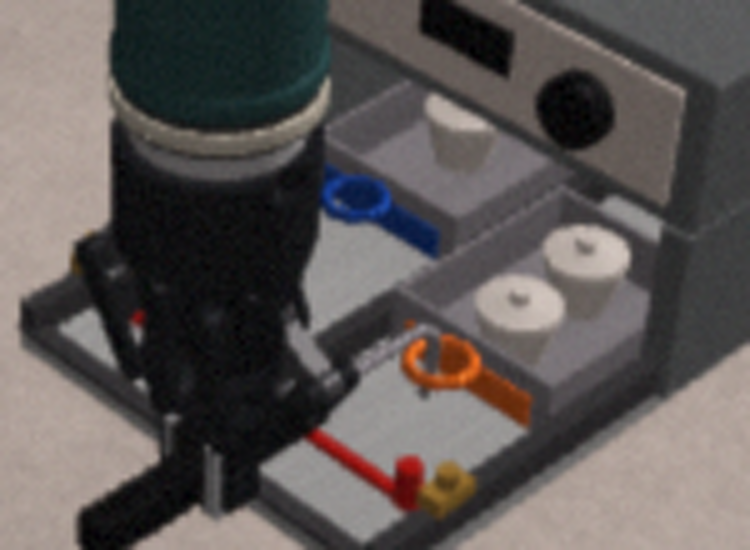

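View pics/g8a.png

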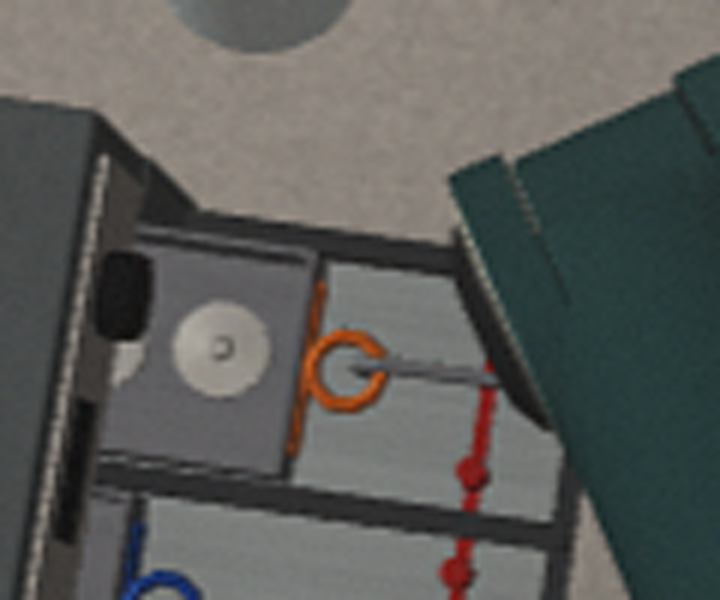

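```bash
python3 - <<'E'
from h import *
e=np.array([.5982,.2393]);d=np.array([.1626,.9867])
for u,v in((371,168),(354,274),(344,342),(327,450)):
    p=onz("top",180+u/4,170+v/4,.032)[:2]; x=(p-e)@d+.001; print(p,"oven x peg",x,"travel",20-(x*1000+6))
t=np.array([.5671,.0479])-[.5775,.1116];print(t@d)
E
```

```text
[0.61050859 0.1235638 ] oven x peg -0.11119552848416538 travel 125.19552848416538
[0.54758879 0.13422433] oven x peg -0.11090754507885686 travel 124.90754507885686
[0.50760927 0.14046507] oven x peg -0.11125048123944813 travel 125.25048123944812
[0.44475123 0.15093072] oven x peg -0.11114474212081413 travel 125.14474212081413
-0.06454383
```

apply_moves:
  increments:
    - [[-0.3,-2,0],0,5]
    - [[-0.7,-4,0],0,5]
    - [[-1.0,-6,0],0,5]
    - [[-1.3,-8,0],0,5]
    - [[-1.6,-10,0],0,5]
    - [[-2.0,-12,0],0,5]
    - [[-2.3,-14,0],0,5]
    - [[-2.6,-16,0],0,5]

```text
clock: 11.4
tool_pos: [0.5645, 0.0318, 0.0475]
orientation: [-1.567, 0.127, -0.127]
contact_force: [-0.3, 2.7, -2.5]
gripper_width: 0.0146
```

apply_moves:
  increments:
    - [[-0.3,-2,0],0,5]
    - [[-0.7,-4,0],0,5]
    - [[-1.0,-6,0],0,5]
    - [[-1.3,-8,0],0,5]
    - [[-1.6,-10,0],0,5]
    - [[-2.0,-12,0],0,5]
    - [[-2.3,-14,0],0,5]
    - [[-2.6,-16,0],0,5]

```text
clock: 12.07
tool_pos: [0.5619, 0.0158, 0.0475]
orientation: [-1.567, 0.127, -0.127]
contact_force: [0.6, 1.8, -2.0]
gripper_width: 0.0148
```

apply_moves:
  increments:
    - [[-0.2,-1.5,0],0,5]
    - [[-0.5,-3,0],0,5]
    - [[-0.7,-4.5,0],0,5]
    - [[-1.0,-6,0],0,5]
    - [[-1.2,-7.5,0],0,5]
    - [[-1.5,-9,0],0,5]
    - [[-1.7,-10.5,0],0,5]
    - [[-2.0,-12,0],0,5]

```text
clock: 12.73
tool_pos: [0.56, 0.0039, 0.0476]
orientation: [-1.567, 0.127, -0.127]
contact_force: [1.6, 2.2, -2.7]
gripper_width: 0.0149
```

```bash
python3 - <<'E'
from h import *
st=manip.get_state();p=st["tool_pos"]
print(p,st["contact_force"],(p[:2]-[.5775,.1116])@np.array([.1626,.9867]))
t=snap("top","t9");s=snap("scene","s9")
crop(t,190,160,310,260,6,"g9a");crop(s,300,150,450,260,5,"g9b")
E
```

```text
[0.55998847 0.00392444 0.04755639] [ 1.61855482  2.22332392 -2.68696529] -0.10909084703102014
```

View pics/g9b.png

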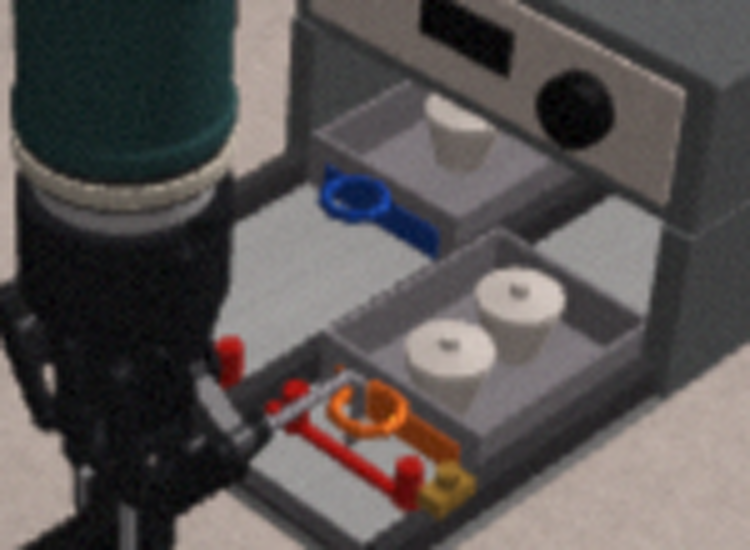

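View pics/g9a.png

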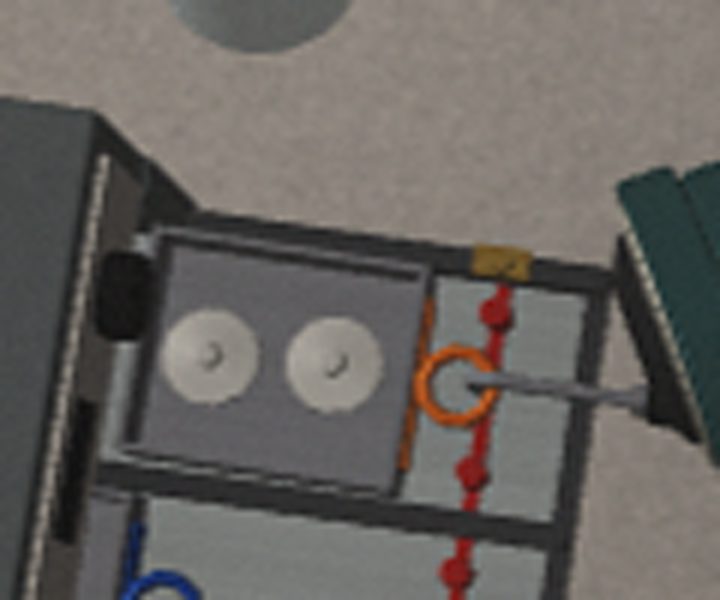

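apply_moves:
  increments:
    - [[-0.2,-1.2,0],0,5]
    - [[-0.4,-2.4,0],0,5]
    - [[-0.6,-3.6,0],0,5]
    - [[-0.8,-4.8,0],0,5]
    - [[-1.0,-6,0],0,5]
    - [[-1.2,-7.2,0],0,5]
    - [[-1.4,-8.4,0],0,5]
    - [[-1.6,-9.6,0],0,5]

```text
clock: 13.5
tool_pos: [0.5583, -0.0057, 0.0475]
orientation: [-1.567, 0.127, -0.127]
contact_force: [0.0, 1.0, -1.2]
gripper_width: 0.015
```

apply_moves:
  increments:
    - [[-0.1,-0.7,0],0,5]
    - [[-0.2,-1.4,0],0,5]
    - [[-0.3,-2.1,0],0,5]
    - [[-0.5,-2.8,0],0,5]
    - [[-0.6,-3.5,0],0,5]
    - [[-0.7,-4.2,0],0,5]
    - [[-0.8,-4.9,0],0,5]
    - [[-0.9,-5.6,0],0,5]

```text
clock: 14.17
tool_pos: [0.5574, -0.0112, 0.0475]
orientation: [-1.567, 0.127, -0.127]
contact_force: [0.2, 2.6, -1.5]
gripper_width: 0.0142
```

```bash
python3 - <<'E'
from h import *
st=manip.get_state();p=st["tool_pos"]
print(p,st["contact_force"],(p[:2]-[.5775,.1116])@np.array([.1626,.9867]))
t=snap("top","t10");s=snap("scene","s10")
crop(t,240,190,300,250,10,"g10a");crop(s,330,200,410,260,9,"g10b")
E
```

```text
[ 0.5574444  -0.01118341  0.04752186] [ 0.15297376  2.55212145 -1.45734611] -0.12441143159332423
```

View pics/g10b.png

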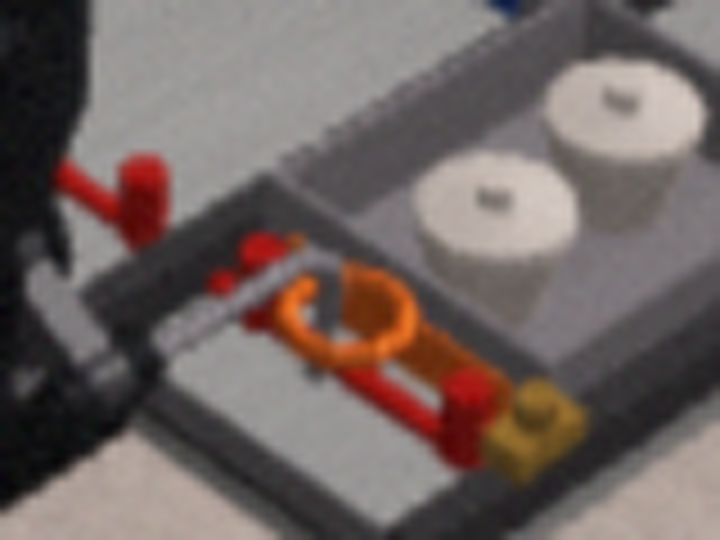

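View pics/g10a.png

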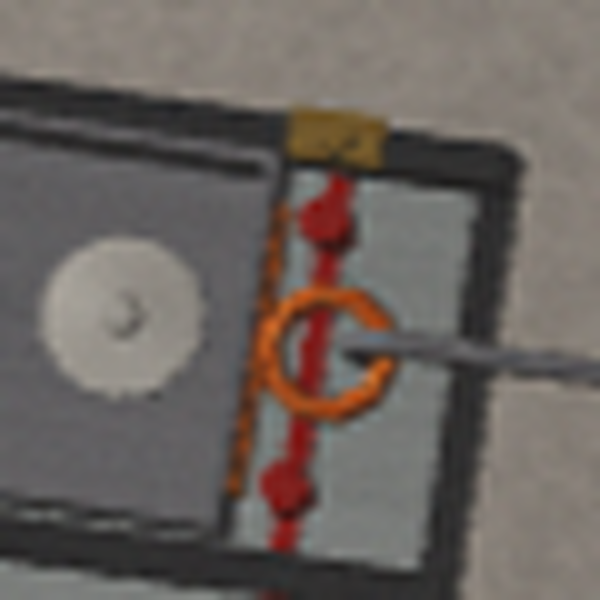

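apply_moves:
  increments:
    - [[-0.1,-0.5,0],0,5]
    - [[-0.2,-1.0,0],0,5]
    - [[-0.2,-1.5,0],0,5]
    - [[-0.3,-2,0],0,5]
    - [[-0.4,-2.5,0],0,5]
    - [[-0.5,-3,0],0,5]
    - [[-0.6,-3.5,0],0,5]
    - [[-0.7,-4,0],0,5]

```text
clock: 14.93
tool_pos: [0.5568, -0.0152, 0.0475]
orientation: [-1.567, 0.127, -0.127]
contact_force: [0.8, 2.3, -2.4]
gripper_width: 0.0149
```

apply_moves:
  increments:
    - [[0,-0.3,0],0,5]
    - [[-0.1,-0.6,0],0,5]
    - [[-0.2,-0.9,0],0,5]
    - [[-0.2,-1.2,0],0,5]

```text
clock: 15.27
tool_pos: [0.5566, -0.0163, 0.0475]
orientation: [-1.567, 0.127, -0.127]
contact_force: [0.6, 2.9, -2.0]
gripper_width: 0.0148
```

apply_moves:
  increments:
    - [[0,-0.3,0],0,5]
    - [[-0.1,-0.6,0],0,5]
    - [[-0.2,-0.9,0],0,5]
    - [[-0.2,-1.2,0],0,5]

```text
clock: 15.6
tool_pos: [0.5564, -0.0175, 0.0476]
orientation: [-1.567, 0.127, -0.127]
contact_force: [0.7, 3.6, -2.3]
gripper_width: 0.0147
```

apply_moves:
  increments:
    - [[0,-0.3,0],0,5]
    - [[-0.1,-0.6,0],0,5]
    - [[-0.2,-0.9,0],0,5]
    - [[-0.2,-1.2,0],0,5]

```text
clock: 15.93
tool_pos: [0.5562, -0.0185, 0.0475]
orientation: [-1.567, 0.127, -0.127]
contact_force: [0.4, 3.7, -1.7]
gripper_width: 0.0147
```

apply_moves:
  increments:
    - [[0,-0.3,0],0,5]
    - [[-0.1,-0.6,0],0,5]
    - [[-0.2,-0.9,0],0,5]
    - [[-0.2,-1.2,0],0,5]

```text
clock: 16.27
tool_pos: [0.5561, -0.0197, 0.0476]
orientation: [-1.567, 0.127, -0.128]
contact_force: [1.0, 3.1, -2.1]
gripper_width: 0.0149
```

apply_moves:
  increments:
    - [[0,-0.3,0],0,5]
    - [[-0.1,-0.6,0],0,5]
    - [[-0.1,-0.6,0],0,5]

```text
clock: 16.52
tool_pos: [0.5561, -0.0204, 0.0476]
orientation: [-1.567, 0.127, -0.128]
contact_force: [1.5, 4.0, -2.0]
gripper_width: 0.0148
```

```bash
python3 - <<'E'
from h import *
t=snap("top","t11");s=snap("scene","s11")
crop(t,240,190,300,250,10,"g11a");crop(s,330,200,410,260,9,"g11b")
st=manip.get_state();p=st["tool_pos"]
print(p,st["contact_force"],(p[:2]-[.5775,.1116])@np.array([.1626,.9867]))
E
```

```text
[ 0.5560224  -0.02040479  0.04758944] [ 2.08943597  4.82996223 -2.4918147 ] -0.1337413860295812
```

View pics/g11b.png

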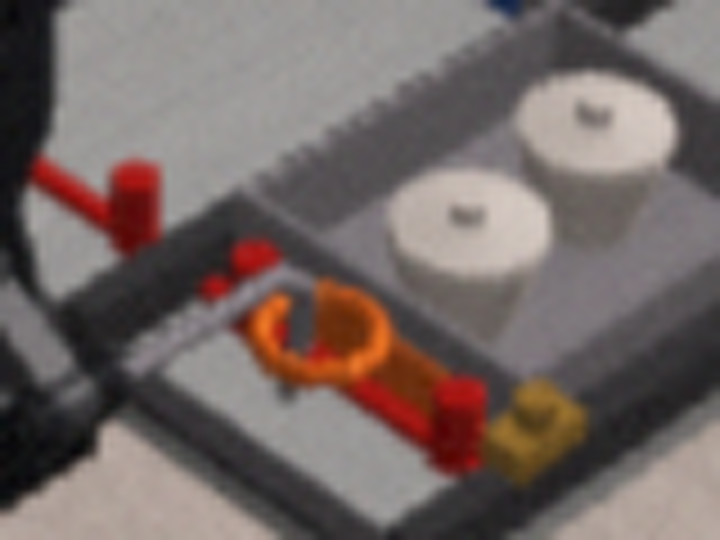

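View pics/g11a.png

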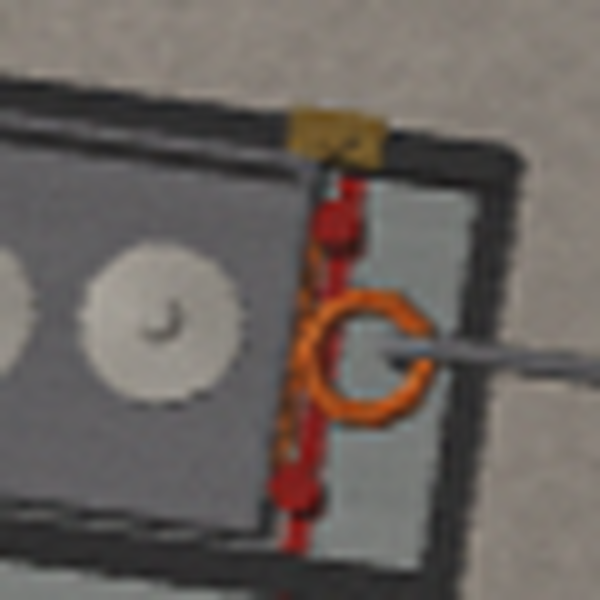

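apply_moves:
  increments:
    - [[0,-0.3,0],0,5]
    - [[-0.1,-0.6,0],0,5]
    - [[-0.2,-0.9,0],0,5]
    - [[-0.2,-1.2,0],0,5]

```text
clock: 16.95
tool_pos: [0.5559, -0.0214, 0.0476]
orientation: [-1.567, 0.127, -0.127]
contact_force: [1.8, 5.0, -2.5]
gripper_width: 0.0148
```

apply_moves:
  increments:
    - [[0,-0.3,0],0,5]
    - [[-0.1,-0.6,0],0,5]
    - [[-0.2,-0.9,0],0,5]
    - [[-0.2,-0.9,0],0,5]

```text
clock: 17.28
tool_pos: [0.5558, -0.0221, 0.0476]
orientation: [-1.566, 0.127, -0.128]
contact_force: [2.5, 5.1, -3.0]
gripper_width: 0.0147
```

```bash
python3 - <<'E'
from h import *
f=[]
for i in range(3):
    t=manip.capture("top"); st=manip.get_state(); f.append(st["contact_force"])
t=cv2.cvtColor(t,cv2.COLOR_RGB2BGR);cv2.imwrite("pics/t12.png",t);crop(t,240,190,300,250,10,"g12a")
print(st["clock"],st["tool_pos"],np.round(f,1).tolist())
for n in("top0","t9","t10","t11","t12"):
    im=cv2.imread(f"pics/{n}.png")[205:250,262:280];h=cv2.cvtColor(im,cv2.COLOR_BGR2HSV)
    for r in((205,217),(234,244)):
        q=h[r[0]-205:r[1]-205];m=(cv2.inRange(q,(0,150,60),(4,255,255))|cv2.inRange(q,(172,150,60),(180,255,255)))
        ys,xs=np.nonzero(m);print(n,r,len(xs),xs.mean().round(2))
E
```

```text
17.4333 [ 0.5557543  -0.02209927  0.04759308] [[1.8, 5.8, -3.5], [2.1, 5.1, -2.7], [2.7, 5.5, -3.8]]
top0 (205, 217) 25 10.36
top0 (234, 244) 23 6.39
t9 (205, 217) 26 10.38
t9 (234, 244) 25 6.4
t10 (205, 217) 28 10.46
t10 (234, 244) 24 6.38
t11 (205, 217) 30 11.33
t11 (234, 244) 29 7.45
t12 (205, 217) 25 12.24
t12 (234, 244) 30 8.03
```

View pics/g12a.png

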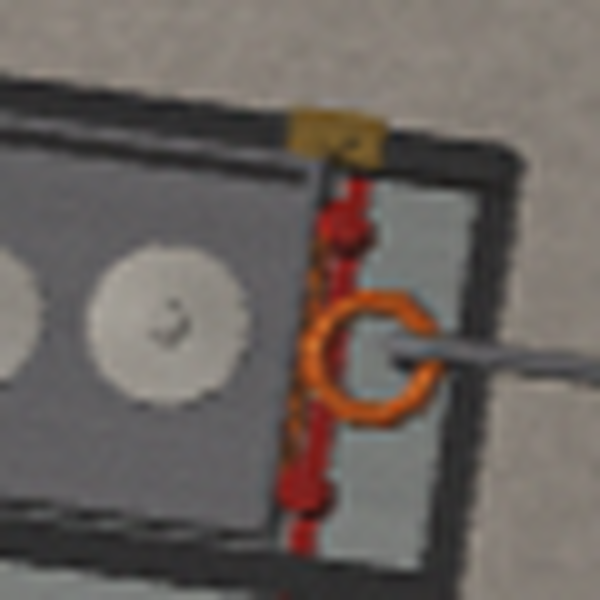

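apply_moves:
  increments:
    - [[0,-0.3,0],0,5]
    - [[-0.1,-0.6,0],0,5]
    - [[-0.2,-0.9,0],0,5]
    - [[-0.2,-1.2,0],0,5]
    - [[-0.2,-1.2,0],0,5]
    - [[-0.2,-1.2,0],0,5]

```text
clock: 17.93
tool_pos: [0.5556, -0.0229, 0.0476]
orientation: [-1.566, 0.126, -0.127]
contact_force: [1.4, 6.3, -3.7]
gripper_width: 0.0148
```

```bash
python3 - <<'E'
from h import *
f=[]
for i in range(3):
    t=manip.capture("top"); st=manip.get_state(); f.append(st["contact_force"])
t=cv2.cvtColor(t,cv2.COLOR_RGB2BGR);cv2.imwrite("pics/t13.png",t);crop(t,240,190,300,250,10,"g13a")
print(st["clock"],st["tool_pos"],np.round(f,1).tolist())
for n in("top0","t13"):
    im=cv2.imread(f"pics/{n}.png")[205:250,262:280];h=cv2.cvtColor(im,cv2.COLOR_BGR2HSV)
    for r in((205,217),(234,244)):
        q=h[r[0]-205:r[1]-205];m=(cv2.inRange(q,(0,150,60),(4,255,255))|cv2.inRange(q,(172,150,60),(180,255,255)))
        ys,xs=np.nonzero(m);print(n,r,len(xs),xs.mean().round(2))
E
```

```text
18.0833 [ 0.5556398  -0.02291506  0.04758572] [[2.2, 5.9, -3.8], [2.4, 6.9, -3.2], [1.8, 6.7, -3.3]]
top0 (205, 217) 25 10.36
top0 (234, 244) 23 6.39
t13 (205, 217) 28 12.39
t13 (234, 244) 28 8.43
```

apply_moves:
  increments:
    - [[0.1,0.5,0],0,5]
    - [[0.2,1,0],0,5]
    - [[0.2,1.5,0],0,5]
    - [[0.3,2,0],0,5]
    - [[0.4,2.5,0],0,5]
    - [[0.5,3,0],0,5]
    - [[0.6,3.5,0],0,5]
    - [[0.7,4,0],0,5]

```text
clock: 18.75
tool_pos: [0.5557, -0.0206, 0.0474]
orientation: [-1.568, 0.128, -0.127]
contact_force: [0.2, 0.5, -1.3]
gripper_width: 0.0146
```

apply_moves:
  increments:
    - [[0.1,0.5,0],0,5]
    - [[0.2,1,0],0,5]
    - [[0.2,1.5,0],0,5]
    - [[0.3,2,0],0,5]
    - [[0.4,2.5,0],0,5]
    - [[0.5,3,0],0,5]
    - [[0.6,3.5,0],0,5]
    - [[0.7,4,0],0,5]

```text
clock: 19.42
tool_pos: [0.5567, -0.0158, 0.0475]
orientation: [-1.567, 0.127, -0.127]
contact_force: [-0.0, -0.4, -1.2]
gripper_width: 0.015
```

```bash
cat > buf.py <<'E'
from h import *
def run(tag):
    f=[]
    t=manip.capture("top"); st=manip.get_state(); f.append(st["contact_force"])
    t=cv2.cvtColor(t,cv2.COLOR_RGB2BGR);cv2.imwrite(f"pics/t{tag}.png",t);crop(t,240,190,300,250,10,f"g{tag}a")
    s=snap("scene","s"+tag);crop(s,330,200,410,260,9,f"g{tag}b")
    print(st["clock"],st["tool_pos"],np.round(f,1).tolist())
    for n in("top0","t"+tag):
        im=cv2.imread(f"pics/{n}.png")[205:250,262:280];h=cv2.cvtColor(im,cv2.COLOR_BGR2HSV)
        for r in((205,217),(234,244)):
            q=h[r[0]-205:r[1]-205];m=(cv2.inRange(q,(0,150,60),(4,255,255))|cv2.inRange(q,(172,150,60),(180,255,255)))
            ys,xs=np.nonzero(m);print(n,r,len(xs),xs.mean().round(2))
E
python3 -c "
import buf;buf.run('14')"
```

```text
19.4667 [ 0.55672368 -0.01564555  0.04753169] [[0.4, -0.3, -1.6]]
top0 (205, 217) 25 10.36
top0 (234, 244) 23 6.39
t14 (205, 217) 29 11.28
t14 (234, 244) 30 7.27
```

View pics/g14b.png

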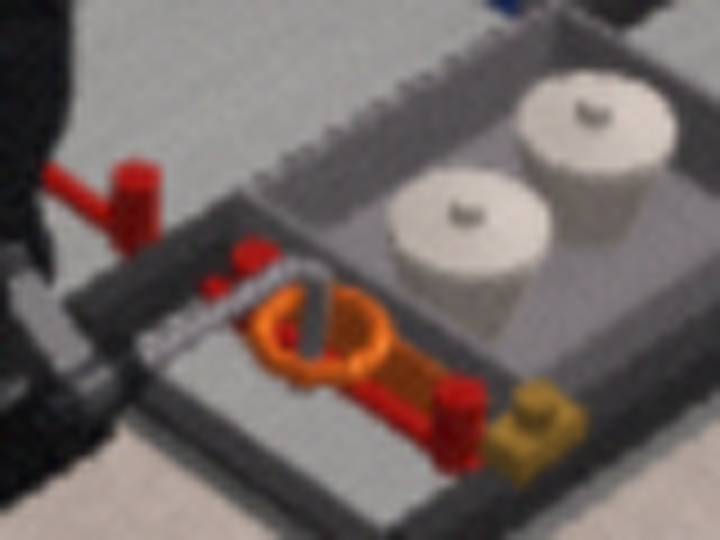

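View pics/g14a.png

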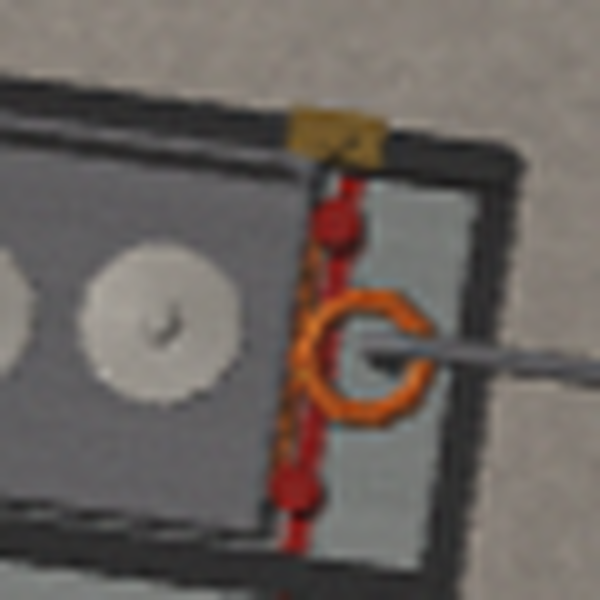

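The tray still presses the buffer by about 2 mm. The prong stands free near the ring's middle, top crop (372,355) against ring centre (368,357). Lifting straight up.

apply_moves:
  increments:
    - [[0,0,2],0,5]
    - [[0,0,5],0,5]
    - [[0,0,8],0,5]
    - [[0,0,11],0,5]
    - [[0,0,15],0,5]
    - [[0,0,20],0,5]
    - [[0,0,26],0,5]
    - [[0,0,30],0,5]

```text
clock: 20.18
tool_pos: [0.557, -0.0158, 0.0785]
orientation: [-1.567, 0.127, -0.128]
contact_force: [0.6, 0.6, -0.8]
gripper_width: 0.0152
```

apply_moves:
  increments:
    - [[0,0,8],0,5]
    - [[0,0,20],0,5]
    - [[0,0,35],0,5]
    - [[0,0,50],0,5]
    - [[0,0,50],0,5]
    - [[0,0,50],0,5]

```text
clock: 20.68
tool_pos: [0.5574, -0.0159, 0.1288]
orientation: [-1.567, 0.125, -0.129]
contact_force: [-0.6, -0.1, -2.2]
gripper_width: 0.0144
```

```bash
python3 -c "
import buf;buf.run('15')"
```

```text
20.7333 [ 0.55662712 -0.01599924  0.12777181] [[-0.6, -0.7, -1.4]]
top0 (205, 217) 25 10.36
top0 (234, 244) 23 6.39
t15 (205, 217) 29 11.28
t15 (234, 244) 28 7.32
```

View pics/s15.png

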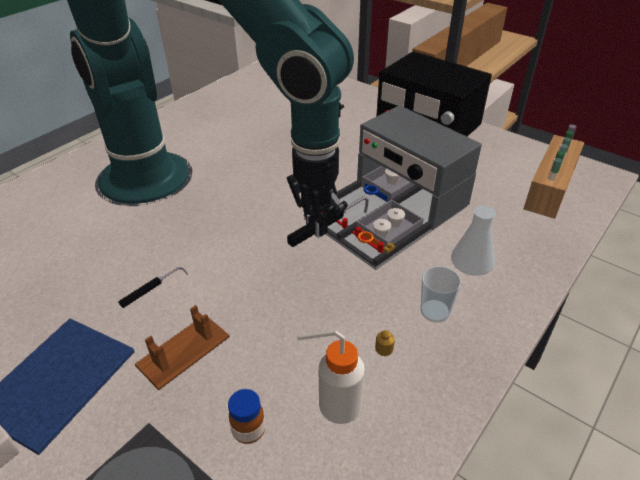

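apply_moves:
  increments:
    - [[-5,-18,0],0.01,5]
    - [[-14,-50,0],0.02,5]
    - [[-25,-87,0],0.03,5]
    - [[-36,-124,0],0.04,5]
    - [[-47,-161,0],0.05,5]
    - [[-58,-198,0],0.06,5]
    - [[-67,-232,0],0.07,5]
    - [[-74,-257,0],0.076,5]

```text
clock: 21.45
tool_pos: [0.4804, -0.2764, 0.1264]
orientation: [-1.57, 0.072, -0.068]
contact_force: [0.1, 0.1, -1.6]
gripper_width: 0.0147
```

apply_moves:
  increments:
    - [[-3,-10,0],0,5]
    - [[-4.5,-16,0],0,5]
    - [[-4.5,-16,0],0,5]
    - [[-4.5,-16,-10],0,5]
    - [[-4.5,-16,-20],0,5]
    - [[-4.5,-16,-30],0,5]
    - [[-4.5,-16,-30],0,5]
    - [[-4.5,-16,-30],0,5]

```text
clock: 22.12
tool_pos: [0.4778, -0.2874, 0.0963]
orientation: [-1.568, 0.068, -0.065]
contact_force: [-0.0, -0.8, -1.2]
gripper_width: 0.0149
```

```bash
python3 - <<'E'
from h import *
st=manip.get_state();print(st["clock"],st["tool_pos"],st["contact_force"],R.from_rotvec(st["orientation"]).as_matrix().round(3).tolist())
t=snap("top","t16");s=snap("scene","s16")
crop(t,380,230,500,310,6,"g16a");crop(s,110,240,260,390,5,"g16b")
E
```

```text
22.1167 [ 0.4778345  -0.28744628  0.09627944] [-0.01168337 -0.75787158 -1.19280116] [[0.996, -0.002, 0.084], [-0.084, 0.002, 0.996], [-0.002, -1.0, 0.001]]
```

View pics/g16b.png

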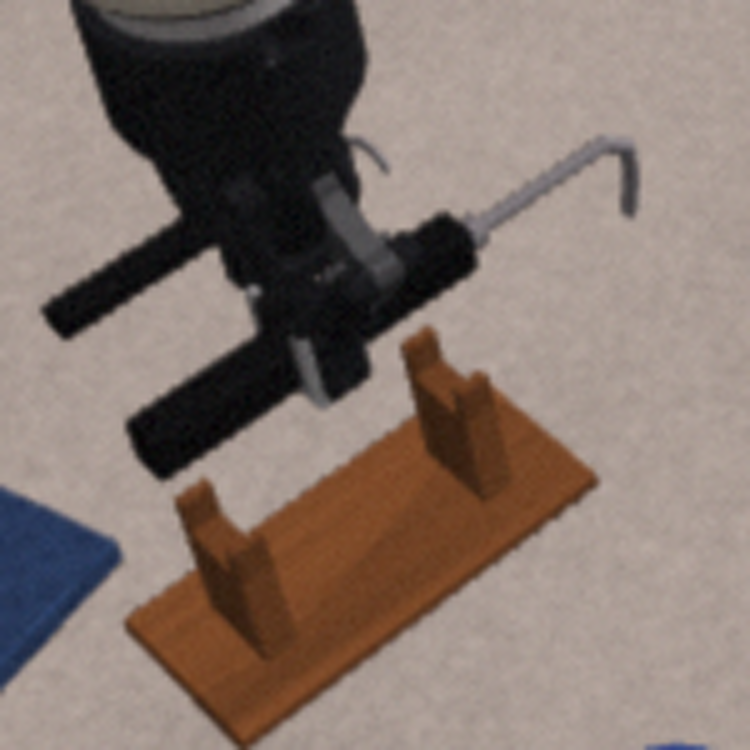

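View pics/g16a.png

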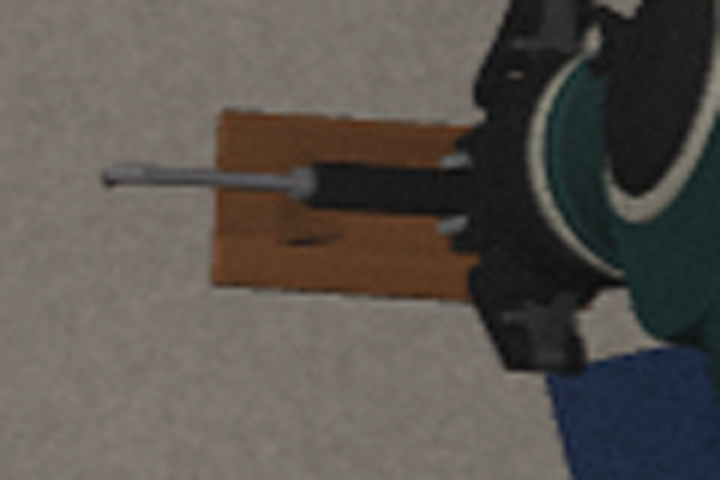

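apply_moves:
  increments:
    - [[0,-1,-8],0,5]
    - [[0.4,-2,-18],0,5]
    - [[0.4,-2,-28],0,5]
    - [[0.4,-2,-35],0,5]
    - [[0.4,-2,-40],0,5]
    - [[0.4,-2,-43],0,5]
    - [[0.4,-2,-45],0,5]
    - [[0.4,-2,-45],0,5]

```text
clock: 22.88
tool_pos: [0.4785, -0.2907, 0.0521]
orientation: [-1.569, 0.068, -0.067]
contact_force: [-0.5, 0.4, -2.0]
gripper_width: 0.0147
```

apply_moves:
  increments:
    - [[0,0,-1],0,5]
    - [[0,0,-2],0,5]
    - [[0,0,-3],0,5]
    - [[0,0,-4],0,5]
    - [[0,0,-4],0,5]
    - [[0,0,-4],0,5]

```text
clock: 23.38
tool_pos: [0.4786, -0.2909, 0.0486]
orientation: [-1.57, 0.067, -0.068]
contact_force: [-0.0, 0.2, -1.2]
gripper_width: 0.0148
```

```bash
python3 - <<'E'
from h import *
t=snap("top","t17");s=snap("scene","s17")
crop(t,380,230,500,310,6,"g17a");crop(s,110,240,260,390,5,"g17b")
st=manip.get_state();print(st["clock"],st["tool_pos"],st["contact_force"])
E
```

```text
23.4833 [ 0.47863924 -0.29086926  0.04860731] [-1.38980288 -0.39973052 -1.80055145]
```

View pics/g17b.png

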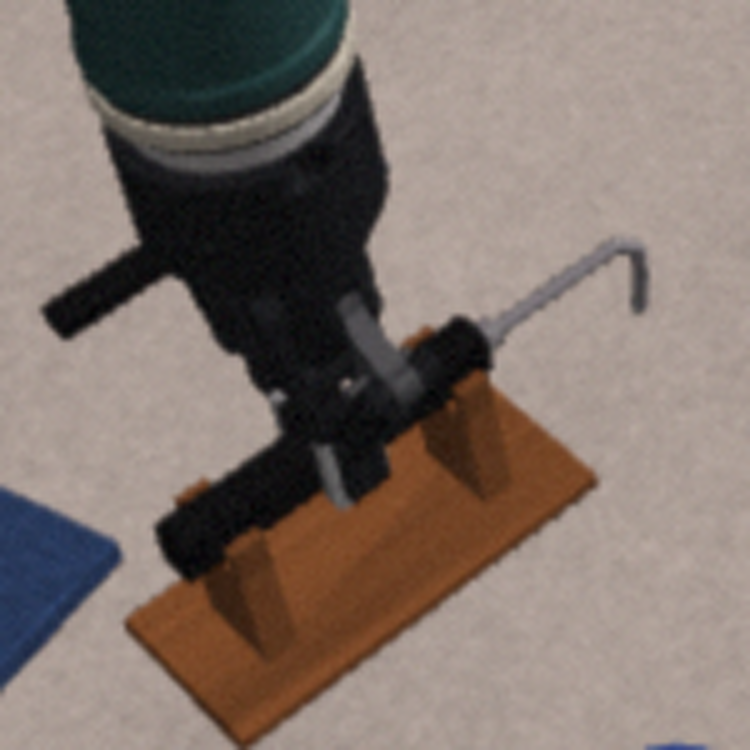

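The handle is between the cheeks at both saddles; scene crop ends at (190,540) and (465,350). I lower until it touches.

apply_moves:
  increments:
    - [[0,0,-0.5],0,5]
    - [[0,0,-1],0,5]
    - [[0,0,-1.5],0,5]
    - [[0,0,-2],0,5]
    - [[0,0,-2.3],0,5]
    - [[0,0,-2.3],0,5]
    - [[0,0,-2.3],0,5]

```text
clock: 24.07
tool_pos: [0.4786, -0.2908, 0.0465]
orientation: [-1.57, 0.068, -0.068]
contact_force: [-1.7, 0.9, 4.0]
gripper_width: 0.0146
```

apply_moves:
  increments:
    - [[0,0,0],0,20]
    - [[0,0,0],0,28]
    - [[0,0,0],0,38]
    - [[0,0,0],0,50]
    - [[0,0,0],0,50]
    - [[0,0,0],0,50]
    - [[0,0,0],0,50]

```text
clock: 24.65
tool_pos: [0.4786, -0.2908, 0.0462]
orientation: [-1.57, 0.068, -0.068]
contact_force: [0.3, -0.1, 1.1]
gripper_width: 0.0501
```

```bash
python3 - <<'E'
from h import *
s=snap("scene","s18");crop(s,110,240,260,390,5,"g18b")
E
```

```text
(no output)
```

View pics/g18b.png

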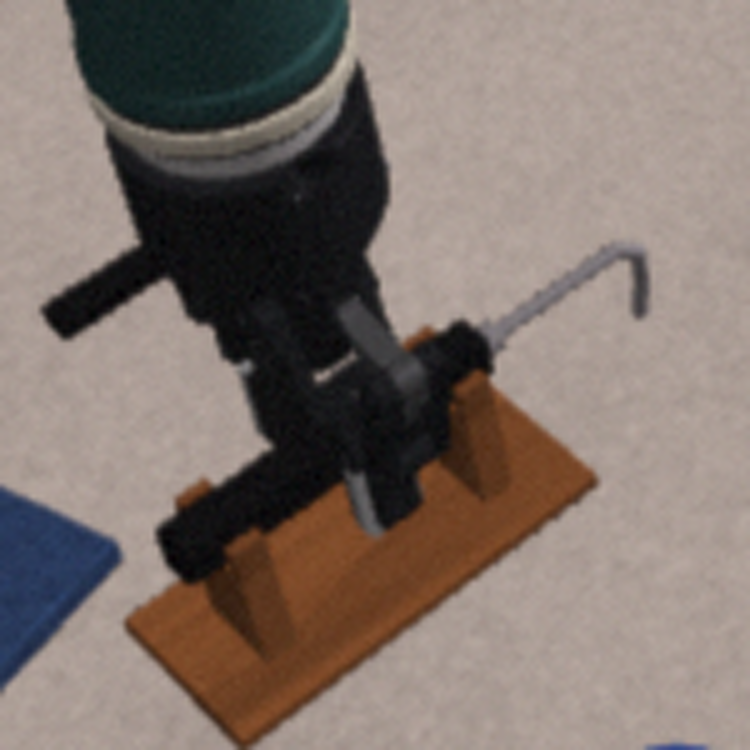

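The hook is free in its cradle. I raise the arm and move it clear, then do the final check.

apply_moves:
  increments:
    - [[0,0,6],0,50]
    - [[0,0,20],0,50]
    - [[0,0,40],0,50]
    - [[0,0,70],0,50]
    - [[0,0,100],0,50]
    - [[0,-20,130],0,50]
    - [[-20,-50,140],0,50]
    - [[-40,-85,140],0,50]

```text
clock: 25.37
tool_pos: [0.4415, -0.3759, 0.1908]
orientation: [-1.574, 0.058, -0.069]
contact_force: [0.5, -1.3, 0.4]
gripper_width: 0.05
```

apply_moves:
  increments:
    - [[-15,-35,0],0,50]
    - [[-30,-70,0],0,50]
    - [[-45,-100,0],0,50]
    - [[-45,-100,0],0,50]
    - [[-45,-100,0],0,50]

```text
clock: 25.78
tool_pos: [0.3915, -0.4781, 0.1863]
orientation: [-1.57, 0.072, -0.071]
contact_force: [0.2, 1.3, -0.3]
gripper_width: 0.05
```

```bash
python3 - <<'E'
import buf;from h import *
buf.run('19')
t=cv2.imread("pics/t19.png");s=cv2.imread("pics/s19.png")
a=cv2.resize(t[160:300,180:310],(520,560));b=cv2.resize(s[240:390,110:260],(270,270));c=cv2.resize(t[230:290,380:500],(270,135))
cv2.imwrite("pics/fin.png",np.hstack([a,np.vstack([b,c,np.zeros((155,270,3),np.uint8)])]))
crop(s,300,90,490,270,4,"fin_s")
hsv=cv2.cvtColor(t,cv2.COLOR_BGR2HSV);m=np.zeros((480,640),np.uint8);m[250:275,415:500]=cv2.inRange(hsv,(0,0,0),(180,255,48))[250:275,415:500]
c,_=cv2.findContours(m,cv2.RETR_EXTERNAL,cv2.CHAIN_APPROX_NONE);r=cv2.minAreaRect(max(c,key=cv2.contourArea));print(r,onz("top",*r[0],.072))
E
```

```text
25.8333 [ 0.39314228 -0.47598876  0.18630532] [[1.2, 0.7, 0.5]]
top0 (205, 217) 25 10.36
top0 (234, 244) 23 6.39
t19 (205, 217) 29 11.28
t19 (234, 244) 31 7.32
((455.0252990722656, 263.0953369140625), (55.82857131958008, 7.672529220581055), 3.5763344764709473) [ 0.47858921 -0.28893101  0.072     ]
```

View pics/fin.png

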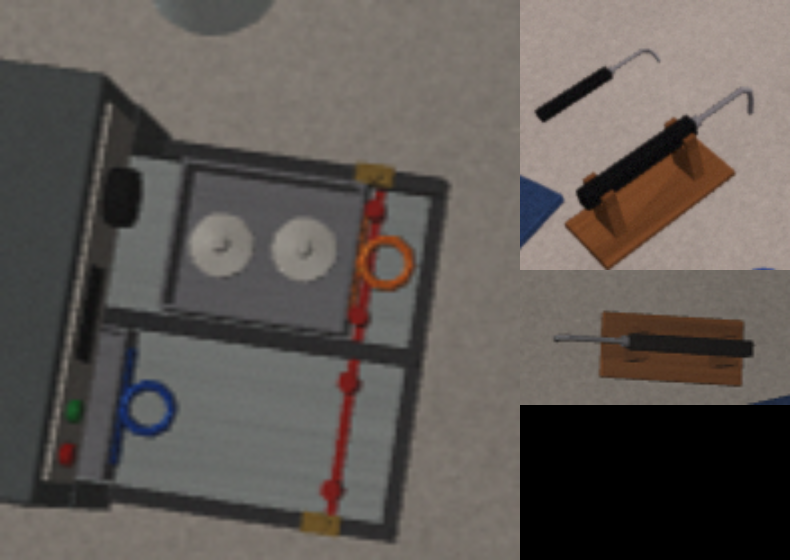

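View pics/fin_s.png

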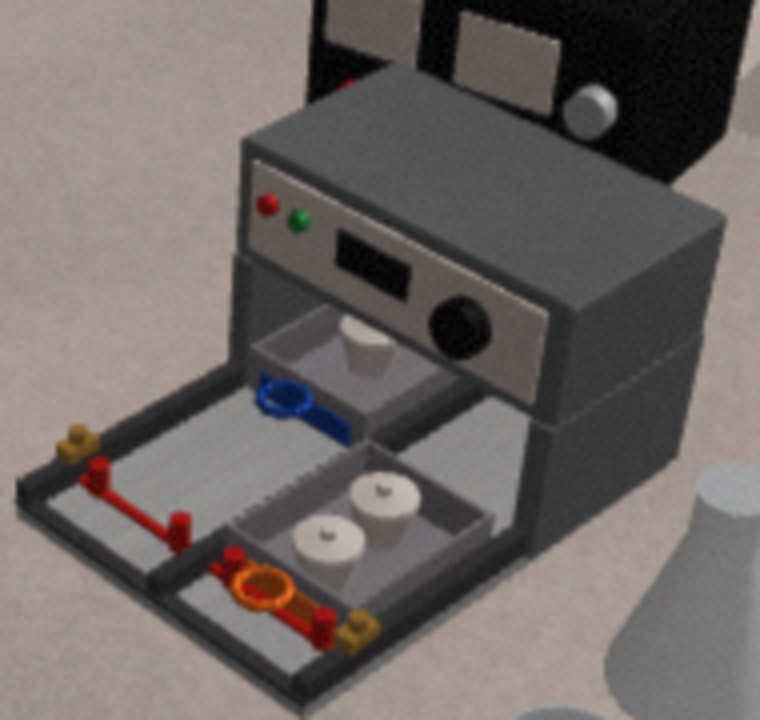

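The tray rests on the pressed pegs with both crucibles upright, and the hook lies level in its cradle at (0.4786, −0.2889). Handing in.

```bash
python3 -c "
from station import manip
print(manip.close_job())"
```

```text
the job is handed in; nothing more can be done
None
```

The job is handed in after about 26 s of robot time. I hooked the orange tray's ring, drew the tray onto the red buffer, unhooked it and laid the hook back in its cradle. No verdict was given at hand-in.

- **Pull:** sliding the tray took about 2.5 N. I pressed the buffer in by about 4.8 mm in the images, with about 7 N at the wrist (limit 12 N).
- **Tray at rest:** after easing off and unhooking, the buffer is still pressed in by about 2 mm. Its pegs did not move when the prong lifted out or afterwards. Both crucibles stand upright in the tray.
- **Hook:** it lies level in the cradle, prong at the +x end, about 1 mm from where it first lay.
- **Everything else:** the blue tray looks untouched in the final pictures. I steered clear of the loose items but did not measure them again afterwards.

**Disagreements:**
- **Cameras:** the two cameras differed by 4–10 mm on ring and prong positions. I relied on the top view and the arm's own readings, and the close-ups confirmed the prong was in the ring.
- **Wrist force:** it wandered by about 1 N throughout, and a sideways pull of about 2 N appeared at full press and vanished on easing off.

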